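# Fit the die in the clay extruder and lock it with the R-clip

### The job

Take the die with the single square opening out of the wooden rack and slide it fully down into the slot of the extruder's head. Then lock it in: from the front (the side away from the barrel) push the straight leg of the R-clip through the cross-hole of the upright pin beside the slot until the clip's bow has sprung over the pin, and let go. Leave the other die in the rack and everything else on the bench where it is.

Things in the scene. Friction and masses are not known exactly. Their poses are not given: they have to be found in the camera images.
- die_mid (a point): The wanted die: upright aluminium plate 8 mm thick (its x), 100 mm wide (y), 70 mm high, with one square opening 38 x 38 mm; on top, mid-width, a grip tab 30 mm wide, 50 mm high, 8 mm thick. 120 mm high in all, 0.16 kg. This point: its centre, 60 mm above the lower edge, 35 mm below the tab's middle. z up. Symmetrical: either face may look forward.
- spare_mid (a point): The other die in the rack: same outline, size, metal and tab, but with two upright slits 10 mm wide, 38 mm high. This point: its centre, axes as for the wanted die. The dies stand side by side, 119 mm between centres; which is on which side varies.
- rack: Fixed wooden rack holding both dies upright, side by side along its y; 80 mm (x) by 250 mm (y), walls 36 mm high, slots 10 mm wide; the dies' lower edges stand 12 mm above the table, 24 mm deep between the walls. Origin: centre of its underside, on the table.
- slot_mouth (a point): Centre of the die slot's mouth, level with the flat top of the fixed extruder's grey head, 100 mm above the table. x: from the front (robot's side) to the barrel, across the slot; y along it; z up. Slot 10 mm wide (x), 103 mm long (y), 70 mm deep, lips bevelled. A die fully home has its shoulders level with the head's top: its centre 10 mm below this point.
- extruder: The fixed machine: origin on the table below the slot's centre, axes as slot_mouth. Its head reaches 50 mm in front and 20 mm behind the slot's centre and is 140 mm wide, with a 56 mm gap between two front cheeks; the barrel lies behind, no higher than 110 mm, with a crank at its far end.
- pin_hole (a point): Centre of the cross-hole of the upright steel pin on the head's left front cheek: 32 mm in front of the slot's centre, 43 mm to its left (+y), 12 mm above the head's top. Axes as slot_mouth: the hole runs along x, 9 x 9 mm, bevelled at both mouths. Pin 26 mm in diameter, its top 17 mm above this point.
- clip_seat (a point): Steel R-clip of 6 mm wire lying flat on the table, 132 mm long, 30 mm wide, 0.06 kg. This point: on its straight leg's axis, 3 mm above the table; it must come to the middle of the pin's hole. x: along the leg to its free rounded end, 51 mm ahead of this point; +y: the bow's side; z up. The bow humps round this point; its flared end is 30 mm ahead, 21 mm to +y.
- clip_loop (a point): Middle of the clip's closed tail loop, where it is held: 57 mm behind clip_seat (-x) and 8 mm to +y, same height and axes. The loop is two parallel straight wires along x, 28 mm long, 22 mm wide over the outsides (y), 6 mm thick (z).
- clip_bow (a joint): How far the sprung bow is bent away from the leg, rad: 0 relaxed, 0.06 to 0.1 while it rides over the pin, back to 0 to 0.03 when home. Pushing it over takes about 10 N along the leg; once home the bow's rear shoulder meets the pin and stops it.
- knife: Bystander: clay knife with wooden handle lying on the table, 230 mm long. Origin at the front of its handle.
- rib: Bystander: flat dark wooden rib, 55 x 100 x 8 mm. Origin: centre of its underside.
- jar: Bystander: white jar with black cap, 64 mm across, 75 mm high. Origin: centre of its underside.
- bowl: Bystander: terracotta bowl 100 mm across, 50 mm high. Origin: centre of its underside.
- cup: Bystander: terracotta cup 76 mm across, 80 mm high. Origin: centre of its underside.
- brush: Bystander: brush lying on the table. Origin: centre of its underside.
- die: The wanted die again, with its origin at the middle of its lower edge, axes as die_mid.
- clip: The R-clip again, with its origin 3 mm below clip_seat, axes as clip_seat.
Not all that is in view belongs to the job. Of the things shaped like the clip, the bare steel one is meant.

How it is judged:
By the outcome, as a careful person would: the job done as asked, in the order asked, and still so for the second after the job is handed in, with the robot touching nothing.
It also fails if it takes over 59 s, if anything falls off the work surface, if the arm or the gripper's body presses on something with over 40 N, if the wrist force passes 120 N, or if a joint passes its speed limit or range.

### The arm

A 6-joint arm with a two-finger parallel gripper is mounted at the origin on the work surface. World frame = base frame: x ahead of the robot, y to its left, z up, the work surface at z = 0. Lengths are in m, angles in rad, forces in N, time in s.
With the tool pointing down it reaches from about 0.275 to 0.875 m from the base axis. Payload 12.5 kg.
Tool frame: the origin (TCP) lies on the centre line of the jaws, within the pads' length; the fingertips stand 8 mm ahead of it and the grasp point (between the pads) lies 11 mm behind it; z points along the fingers, x is the direction in which the jaws open and shut, and the axes are right-handed (so a half turn about z gives the same grasp; the last joint's range is limited). The gripper opens to 85 mm and grips with 20 to 120 N. Pads are 22 mm wide; open, the fingers measure 114 mm over their backs; the gripper's body (76 mm by 85 mm) begins 54 mm behind the grasp point. The pads swing forward as they close: fully open they stand 13 mm farther back than shut.
Start: joints at [1.203, 0.351, 1.652, -0, 1.139, -0.085], TCP at [0.153, 0.528, 0.239] pointing down, gripper open.
Joint ranges: [-2.75, 2.75], [-0.79, 2.1], [0.01, 2.65], [-1.57, 4.71], [0.07, 3.14], [-2.87, 2.87]. Speed limits (rad/s): [2.22, 2.22, 2.79, 3.14, 3.14, 3.14].

### API

Orientations are given as a rotation vector (axis times angle).
In Python, from rig import * gives the robot as it stands.
- The arm moves only by the tool apply_moves, never from a script. Its argument "targets" is a list of rows, each a list of 3 entries, a list of its own where there are three numbers: the shift along the world's x, y, z in mm, then the turn, a rotation vector about the world's x, y, z in rad, then the closure, from 0 (fully open) to 1 (shut). In form: [[[tx, ty, tz], [ax, ay, az], gripper], ...]. A call has 1 to 5 rows; each row is the pose to reach, as a shift and turn from the pose measured when the call began; what a row does not reach only later rows make up. A row lasts 1/8 s, in which the tool goes at most 62.5 mm and 10.7 degrees, less where a joint would pass 70% of its speed; a pose out of reach is approached as far as the arm can. A call with a gripper value outside its range is refused whole. The fingers move at their own pace and stop on an object; the grip force is fixed at half the most. Time passes only in rows, so rows that repeat a pose let the fingers close. It gives the time, the measured TCP pose, the force and the opening at its end, in the units of the state.
- state(): the state, without advancing time (a new reading comes with each control period).
- read_camera(name): name is "scene" or "top" or "wrist"; returns a dict with "color" (420x560x3 uint8, red, green, blue), "camera_matrix" (3x3 intrinsics, pixels), "k1" (the pictures are not rectified: a ray, as slopes to the right and down, at radius r is drawn at 1 + k1 r^2 times it, then the intrinsics apply), "R" (3x3) and "t" (3): a world point X has camera coordinates R X + t. Camera axes: x right, y down, z forward; pixel columns grow to the right and rows downward; lengths in m; the calibration is good to about 2 mm. A picture is of the moment at which its call begins. There is no depth.
- job_done(): hands the job in, once; it reports no verdict.
The state is a dict: "t": time; "joint_positions": joint angles; "joint_vel": joint speeds; "joint_efforts": joint torques, N m; "tool_pos": TCP position; "ee_rot": TCP orientation; "contact_force": force on the tool from outside, world axes, zero at the start; "wrist_torque": the same for the moment, N m; "finger_gap": finger opening in m.
Only numpy, scipy, OpenCV 4.12 (cv2) and the standard library are available. Lean on these libraries where they do the work, as an engineer would, in place of code of your own. Each camera call takes 0.05 s, during which the arm holds its last target.

## Working session

There is one attempt and no reset: what is moved stays moved. The work goes in short steps, Python scripts to look and compute and a tool call to move; the robot and the scene stay as the last step left them, time stands still between calls to the robot, and variables do not carry over. Pictures are saved under pics/ and viewed, and the job is handed in when it is done.

Besides the shell and the picture viewer there is one more tool, called as a command line: name --argument value ..., lists and objects as JSON in quotes. apply_moves: Moves the arm, as the interface text tells. Its arguments: {"type":"object","properties":{"targets":{"type":"array"}},"required":["targets"]}

```bash
ls; mkdir -p pics; python3 - <<'E'
from rig import *
import cv2
print(state())
for n in ["scene","top","wrist"]:
    c=read_camera(n); cv2.imwrite(f"pics/{n}0.png",c["color"][:,:,::-1]); print(n,c["camera_matrix"],c["k1"],c["R"],c["t"])
E
```

```text
pics
{'t': 0.0, 'joint_positions': array([ 1.20342427e+00,  3.51228310e-01,  1.65238818e+00, -2.46020202e-06,
        1.13911074e+00, -8.46033287e-02]), 'joint_vel': array([-0.00086759, -0.00154519, -0.00044623,  0.00061327,  0.00054855,
        0.0003974 ]), 'joint_efforts': array([ 4.32298266e-04, -5.06089532e+01, -2.91417396e+01, -2.68316535e-05,
        4.43013312e-03, -8.55451117e-05]), 'tool_pos': array([0.15332563, 0.5278766 , 0.23877641]), 'ee_rot': array([ 2.51182312e+00,  1.88588231e+00, -1.50837925e-03]), 'contact_force': array([0.36896775, 0.42011803, 0.42650703]), 'wrist_torque': array([-0.01938871,  0.01499673,  0.0402544 ]), 'finger_gap': 0.08552049790569329}
scene [[546.73942494   0.         286.57035382]
 [  0.         546.73942494 203.69010478]
 [  0.           0.           1.        ]] -0.11805146204940296 [[-0.3086608   0.95114711  0.0069054 ]
 [ 0.8098662   0.26660673 -0.52252998]
 [-0.49884391 -0.15569207 -0.85259295]] [ 0.24859644 -0.30409176  1.73093753]
top [[498.24572336   0.         285.44241956]
 [  0.         498.24572336 216.2479601 ]
 [  0.           0.           1.        ]] 0.03186236893287378 [[-0.01511365 -0.99976853  0.0153119 ]
 [-0.98502942  0.01225734 -0.17195001]
 [ 0.17172253 -0.01768146 -0.98498667]] [-0.12482939  0.46335197  1.50573823]
wrist [[359.97589211   0.         278.32288882]
 [  0.         359.97589211 210.23892036]
 [  0.           0.           1.        ]] -0.09634192483335241 [[ 2.77889639e-01  9.60612626e-01 -8.54852387e-04]
 [ 9.20543574e-01 -2.66043763e-01  2.86042383e-01]
 [ 2.74548496e-01 -8.02751434e-02 -9.58216585e-01]] [-0.549441   -0.03805541  0.37929189]
```

View pics/scene0.png

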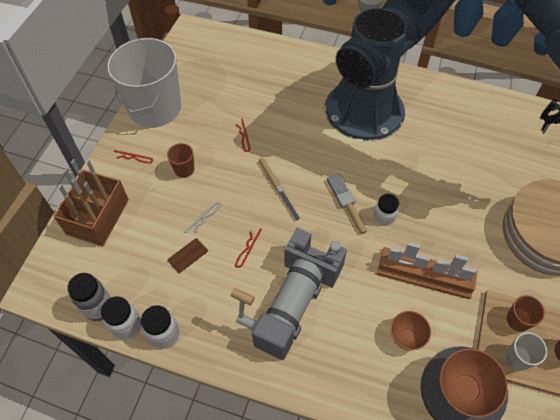

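View pics/top0.png

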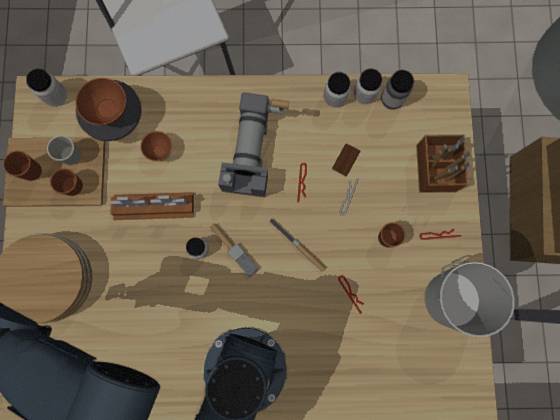

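View pics/wrist0.png

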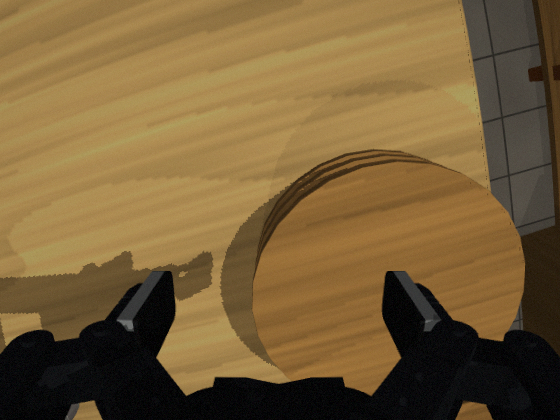

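The scene view shows the rack at (428,270) with two tabs, the head at (315,255), and the bare clip at (203,217). In the top view the rack is at (152,205), the head at (245,180), and the bare clip at (348,197). Next I'll zoom in on these.

```bash
cat > h.py <<'E'
import numpy as np, cv2
from scipy.spatial.transform import Rotation as Ro
def proj(c,X):
    X=np.atleast_2d(X); p=X@c["R"].T+c["t"]; s=p[:,:2]/p[:,2:]
    s=s*(1+c["k1"]*(s**2).sum(1,keepdims=True)); K=c["camera_matrix"]
    return s@K[:2,:2].T+K[:2,2]
def ray(c,uv):
    uv=np.atleast_2d(np.float64(uv)); 
    s=cv2.undistortPoints(uv[:,None],c["camera_matrix"],np.array([c["k1"],0,0,0.]))[:,0]
    d=np.c_[s,np.ones(len(s))]@c["R"]; return -c["R"].T@c["t"], d/np.linalg.norm(d,axis=1,keepdims=True)
def plane(c,uv,z):
    o,d=ray(c,uv); return o+d*((z-o[2])/d[:,2])[:,None]
def tri(c1,u1,c2,u2):
    o1,d1=ray(c1,u1);o2,d2=ray(c2,u2);d1=d1[0];d2=d2[0]
    A=np.c_[d1,-d2];s=np.linalg.lstsq(A,o2-o1,rcond=None)[0]
    p,q=o1+s[0]*d1,o2+s[1]*d2; return (p+q)/2,np.linalg.norm(p-q)
def crop(c,name,x0,y0,w,h,k):
    im=c["color"][y0:y0+h,x0:x0+w,::-1]; im=cv2.resize(im,None,fx=k,fy=k,interpolation=cv2.INTER_CUBIC)
    cv2.imwrite(name,im)
def save(c,n): 
    np.savez(n,**c)
E
python3 - <<'E'
from rig import *
from h import *
import pickle
C={n:read_camera(n) for n in ["scene","top"]}
pickle.dump(C,open("c0.pkl","wb"))
T=C["top"];S=C["scene"]
crop(T,"pics/t1.png",100,140,180,80,4)
crop(S,"pics/s1.png",270,225,220,80,3)
crop(T,"pics/t2.png",320,165,60,60,8)
crop(S,"pics/s2.png",170,190,70,60,8)
s=0
E
```

```text
(no output)
```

View pics/t1.png

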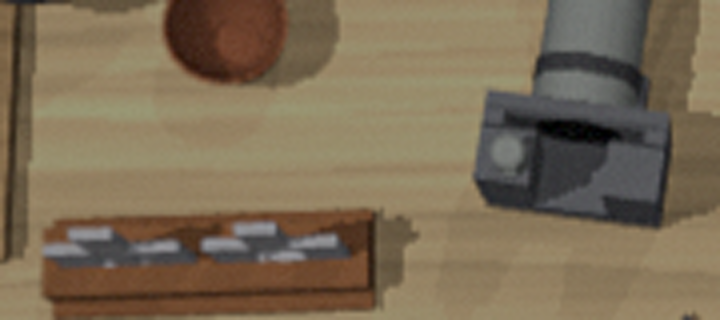

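View pics/s1.png

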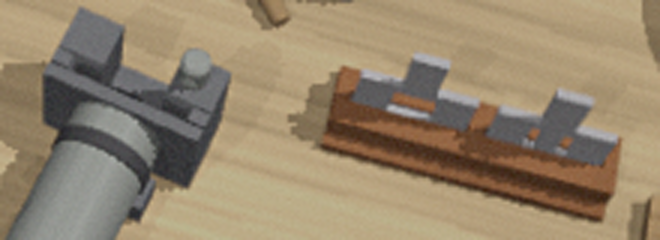

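View pics/t2.png

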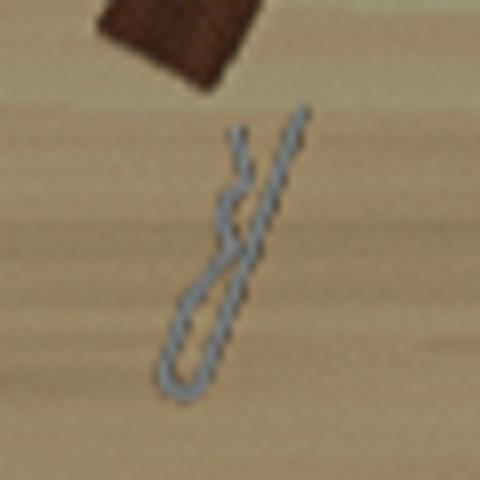

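View pics/s2.png

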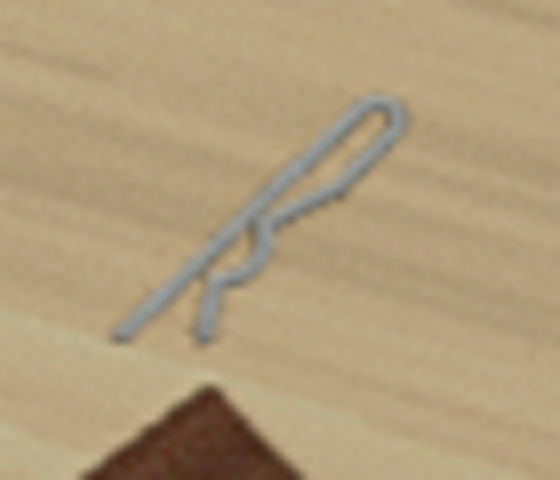

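The top crop shows the tab tops at about (122,198) and (164,197) and the pin top at (227,178). The clip's free end is at (358,178) and its tail at (343,214). In the scene view, the tab next to the extruder sits over a wide opening and the far one over slits, so the wanted die is probably the one at lower y.

```bash
python3 - <<'E'
from h import *
import pickle
C=pickle.load(open("c0.pkl","rb"));T=C["top"];S=C["scene"]
np.set_printoptions(precision=4,suppress=True)
f=lambda x,y,k,a,b:np.array([x/k+a-.4,y/k+b-.4])
tl=f(90,233,4,100,140);tr=f(255,229,4,100,140);pt=f(508,152,4,100,140)
sl=f(573,97,3,270,225);sr=f(432,61,3,270,225);ps=f(196,63,3,270,225)
for n,a,b in [("spare",tl,sl),("die",tr,sr),("pin",pt,ps)]:print(n,tri(T,a,S,b))
# head top corners z=.1 from top crop
for n,p in [("headLB",(487,92)),("headRB",(667,112)),("headLF",(476,180)),("cheekRF",(660,200))]: print(n,plane(T,f(*p,4,100,140),.1))
for n,p in [("end",(303,108)),("tail",(185,390)),("tailL",(165,370)),("tailR",(205,375))]: print(n,plane(T,f(*p,8,320,165),.003))
for n,p in [("end",(123,333)),("tail",(395,102))]: print(n,plane(S,f(*p,8,170,190),.003))
E
```

```text
spare (array([0.5061, 0.3464, 0.1313]), np.float64(0.0013770010134399318))
die (array([0.5082, 0.2287, 0.1289]), np.float64(0.0030905373720002023))
pin (array([0.5661, 0.0447, 0.1218]), np.float64(0.002588309876391327))
headLB [[0.6189 0.0617 0.1   ]]
headRB [[ 0.6018 -0.0745  0.1   ]]
headLF [[0.5505 0.0696 0.1   ]]
cheekRF [[ 0.5335 -0.0686  0.1   ]]
end [[ 0.5904 -0.3664  0.003 ]]
tail [[ 0.4753 -0.3148  0.003 ]]
tailL [[ 0.4835 -0.3071  0.003 ]]
tailR [[ 0.4813 -0.323   0.003 ]]
end [[ 0.5898 -0.3625  0.003 ]]
tail [[ 0.4742 -0.308   0.003 ]]
```

apply_moves --targets '[[[44,-37,5],[0,0,-0.16],0],[[88,-74,10],[0,0,-0.32],0],[[132,-111,10],[0,0,-0.48],0],[[176,-148,10],[0,0,-0.64],0],[[220,-185,10],[0,0,-0.8],0]]'

```text
t: 0.88
tool_pos: [0.3746, 0.3416, 0.2492]
ee_rot: [-3.05, -0.751, 0.0]
contact_force: [0.7, 0.7, -0.1]
finger_gap: 0.0851
```

apply_moves --targets '[[[45,-37,0],[0,0,-0.16],0],[[90,-75,0],[0,0,-0.32],0],[[130,-110,0],[0,0,-0.47],0],[[130,-110,0],[0,0,-0.47],0]]'

```text
t: 1.38
tool_pos: [0.5066, 0.2294, 0.2488]
ee_rot: [3.141, 0.012, -0.0]
contact_force: [0.2, 0.1, 0.0]
finger_gap: 0.0853
```

```bash
cat >> h.py <<'E'
def st():
    from rig import state
    s=state(); R=Ro.from_rotvec(s["ee_rot"]).as_matrix()
    np.set_printoptions(precision=4,suppress=True)
    print("t",s["t"],"p",s["tool_pos"],"x",R[:,0],"z",R[:,2],"yaw",np.degrees(np.arctan2(R[1,0],R[0,0])).round(2),"F",s["contact_force"],"gap",s["finger_gap"],"q",s["joint_positions"])
E
python3 - <<'E'
from rig import *
from h import *
import pickle
st()
C={n:read_camera(n) for n in ["wrist"]}
pickle.dump(C,open("c1.pkl","wb")); crop(C["wrist"],"pics/w1.png",0,0,560,420,1)
print(-C["wrist"]["R"].T@C["wrist"]["t"])
E
```

```text
t 1.375 p [0.5066 0.2294 0.2488] x [ 1.      0.0073 -0.0002] z [-0.0002 -0.0002 -1.    ] yaw 0.42 F [0.244  0.0621 0.0276] gap 0.08532482516965254 q [ 0.3415  0.3523  1.6248 -0.0002  1.1648  0.3342]
[0.5064 0.3022 0.3838]
```

View pics/w1.png

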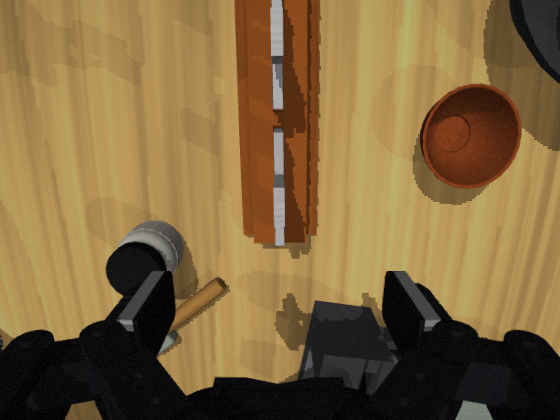

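The wrist view is aligned with the rack. The rack runs vertically at column 278 and its near end is at about row 240. I'll zoom into the rack here and in the scene view.

```bash
python3 - <<'E'
from h import *
import pickle
C=pickle.load(open("c0.pkl","rb"))
crop(C["scene"],"pics/s3.png",375,235,110,65,7)
C=pickle.load(open("c1.pkl","rb"));W=C["wrist"]
crop(W,"pics/w2.png",225,0,110,260,3) 
im=cv2.imread("pics/w2.png"); cv2.imwrite("pics/w2.png",cv2.rotate(im,cv2.ROTATE_90_CLOCKWISE)[:, :800])
print(im.shape)
E
```

```text
(780, 330, 3)
```

View pics/s3.png

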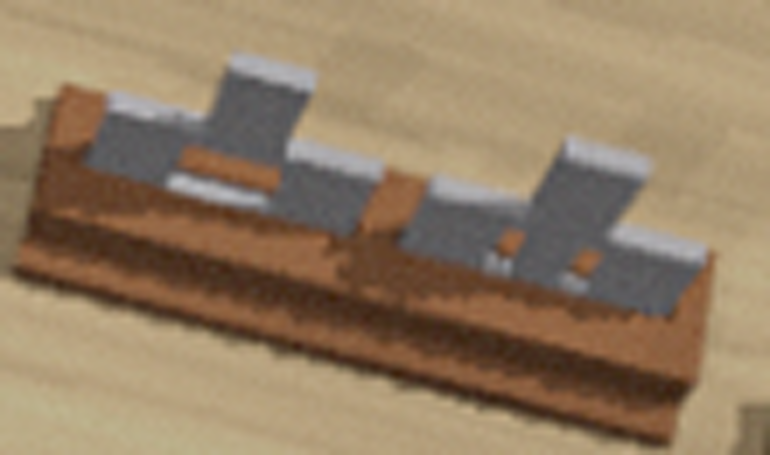

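View pics/w2.png

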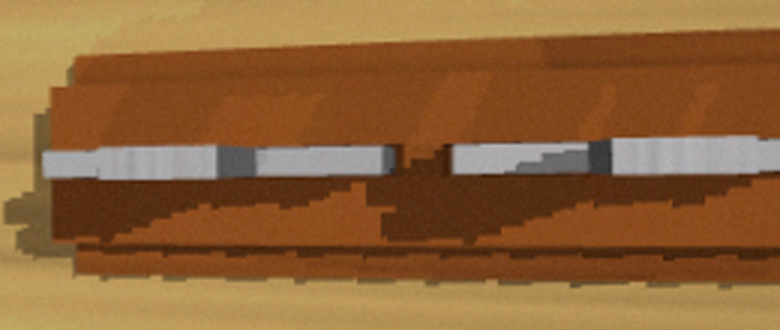

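Confirmed: in the scene crop the left die (low y) has one wide opening at (225,180), and the right one has two slits at (500,250) and (580,268). In the rotated wrist crop, the wanted tab's top spans x 98–217 and y 147–178.

```bash
python3 - <<'E'
from h import *
import pickle
np.set_printoptions(precision=4,suppress=True)
C=pickle.load(open("c1.pkl","rb"));W=C["wrist"]
def f(x,y): return (y/3+225-.3,(779-x)/3-.3)
for n,p in dict(near0=(98,150),near1=(98,180),far0=(217,146),far1=(217,177),sp0=(612,139),sp1=(612,174),sh_far=(382,162),).items(): 
    print(n,plane(W,f(*p),.132 if n!="sh_far" else .082))
E
```

```text
near0 [[0.5042 0.214  0.132 ]]
near1 [[0.5116 0.2141 0.132 ]]
far0 [[0.5031 0.2441 0.132 ]]
far1 [[0.5105 0.2442 0.132 ]]
sp0 [[0.5011 0.3331 0.132 ]]
sp1 [[0.5088 0.3331 0.132 ]]
sh_far [[0.5066 0.2792 0.082 ]]
```

apply_moves --targets '[[[0.8,0,-55],[0,0,0.016],0],[[0.8,0,-110],[0,0,0.016],0.4],[[0.8,0,-153],[0,0,0.016],0.5],[[0.8,0,-153],[0,0,0.016],0.6],[[0.8,0,-153],[0,0,0.016],0.6]]'

```text
t: 2.05
tool_pos: [0.5065, 0.2315, 0.0976]
ee_rot: [-3.141, -0.044, -0.002]
contact_force: [0.2, 0.9, 0.6]
finger_gap: 0.0341
```

```bash
python3 - <<'E'
from rig import *
from h import *
st()
W=read_camera("wrist"); crop(W,"pics/w3.png",0,0,560,420,1)
E
```

```text
t 2.05 p [0.5065 0.2315 0.0976] x [0.9996 0.028  0.0011] z [ 0.0011  0.0007 -1.    ] yaw 1.6 F [0.1812 0.8889 0.6495] gap 0.03413798887127469 q [0.3449 0.5471 1.7474 0.0004 0.8458 0.3166]
```

View pics/w3.png

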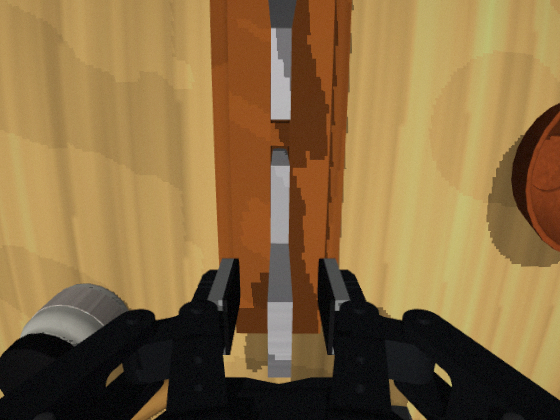

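The tab (column 280) sits midway between the pads (columns 235 and 322). Closing.

apply_moves --targets '[[[0.5,-2,-2],[0,0,0],0.8],[[0.5,-2,-2],[0,0,0],1],[[0.5,-2,-2],[0,0,0],1],[[0.5,-2,-2],[0,0,0],1],[[0.5,-2,-2],[0,0,0],1]]'

```text
t: 2.72
tool_pos: [0.5076, 0.2296, 0.0973]
ee_rot: [-3.14, -0.043, -0.005]
contact_force: [-3.2, -0.1, 10.0]
finger_gap: 0.0077
```

apply_moves --targets '[[[0,0,4],[0,0,0],1],[[0,0,20],[0,0,0],1],[[0,0,55],[0,0,0],1],[[0,0,110],[0,0,0],1],[[0,0,130],[0,0,0],1]]'

```text
t: 3.35
tool_pos: [0.5086, 0.2299, 0.2317]
ee_rot: [-3.138, -0.043, -0.013]
contact_force: [0.5, 0.2, -2.8]
finger_gap: 0.0075
```

```bash
python3 - <<'E'
from rig import *
from h import *
st()
W=read_camera("wrist"); crop(W,"pics/w4.png",0,0,560,420,1)
E
```

```text
t 3.35 p [0.5086 0.2299 0.2317] x [0.9996 0.0275 0.0081] z [ 0.008   0.0034 -1.    ] yaw 1.57 F [ 0.5248  0.1565 -2.7648] gap 0.007491469081177822 q [0.3409 0.3694 1.6447 0.0006 1.1188 0.3131]
```

View pics/w4.png

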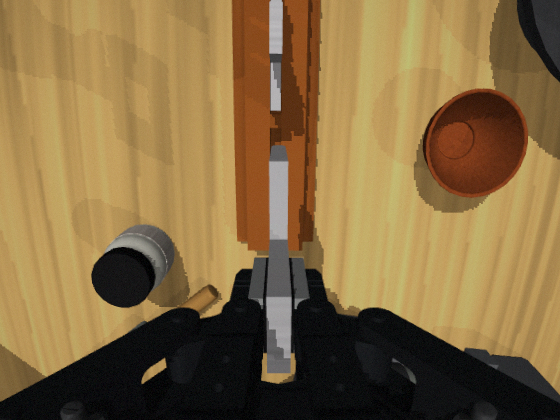

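The die is held, with a gap of 7.5 mm. Moving over to look down on the head.

apply_moves --targets '[[[10,-50,30],[0,0,-0.03],1],[[20,-110,40],[0,-0.004,-0.06],1],[[35,-165,45],[0,-0.008,-0.1],1],[[50,-220,45],[0.003,-0.008,-0.15],1],[[65,-275,45],[0.003,-0.008,-0.15],1]]'

```text
t: 4.03
tool_pos: [0.574, -0.0468, 0.2782]
ee_rot: [-3.129, 0.193, -0.028]
contact_force: [1.2, 0.9, -1.7]
finger_gap: 0.0071
```

apply_moves --targets '[[[5,-45,0],[0,0,0],1],[[5,-62,0],[0,0,0],1],[[5,-62,0],[0,0,0],1]]'

```text
t: 4.4
tool_pos: [0.5787, -0.1092, 0.278]
ee_rot: [-3.129, 0.195, -0.027]
contact_force: [-0.7, 0.8, -2.5]
finger_gap: 0.0073
```

```bash
python3 - <<'E'
from rig import *
from h import *
import pickle
st()
W=read_camera("wrist"); pickle.dump(W,open("c5.pkl","wb"));crop(W,"pics/w5.png",0,0,560,420,1)
crop(W,"pics/w5b.png",150,60,260,200,3)
E
```

```text
t 4.4 p [ 0.5787 -0.1092  0.278 ] x [ 0.9921 -0.1244  0.0169] z [ 0.0177  0.0053 -0.9998] yaw -7.15 F [-0.6622  0.7542 -2.4562] gap 0.007269610511952935 q [-0.2699  0.3788  1.5128  0.0104  1.2344 -0.1486]
```

View pics/w5.png

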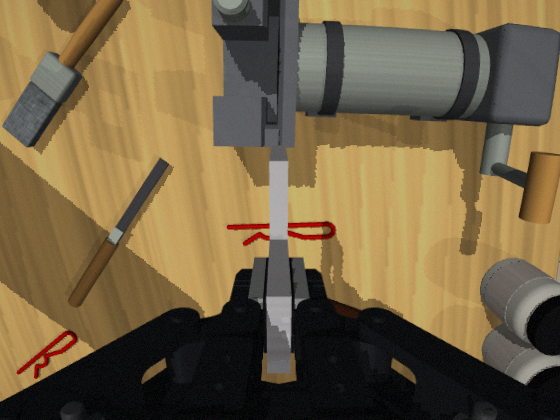

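View pics/w5b.png

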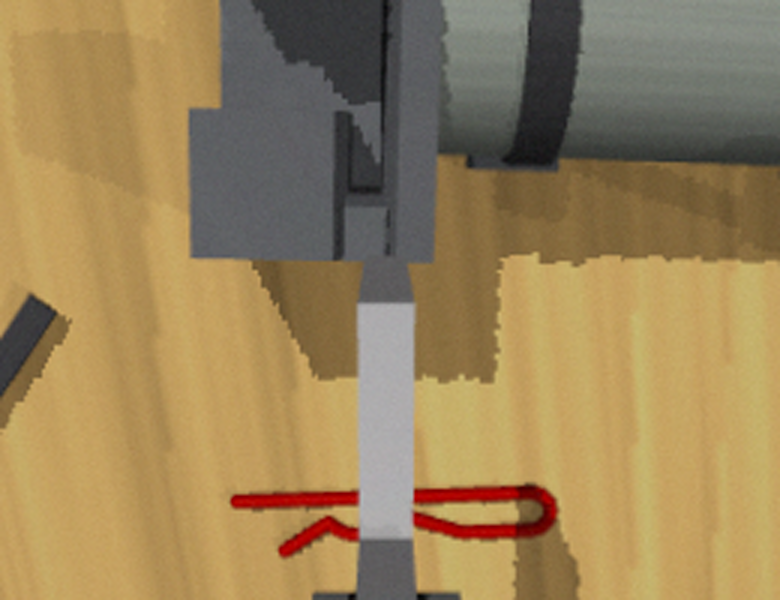

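My y-tilt correction had the wrong sign (tool z is off by 0.018), so I'm fixing that. I'm also shifting +y so that the whole head and the pin are in view.

apply_moves --targets '[[[-25,45,20],[-0.005,0.018,0],1],[[-25,45,20],[-0.005,0.018,0],1],[[-25,45,20],[-0.005,0.018,0],1]]'

```text
t: 4.82
tool_pos: [0.5538, -0.0623, 0.2981]
ee_rot: [-3.135, 0.191, -0.0]
contact_force: [0.4, -0.1, -1.9]
finger_gap: 0.0074
```

```bash
python3 - <<'E'
from rig import *
from h import *
import pickle
st()
W=read_camera("wrist"); pickle.dump(W,open("c6.pkl","wb"))
crop(W,"pics/w6b.png",200,0,200,200,4)
crop(W,"pics/w6b.png",210,0,150,200,3)
E
```

```text
t 4.825 p [ 0.5538 -0.0623  0.2981] x [ 0.9926 -0.1215  0.0003] z [ 0.0003  0.0004 -1.    ] yaw -6.98 F [ 0.3928 -0.1174 -1.9256] gap 0.007424926367367449 q [-0.1957  0.3103  1.559   0.0004  1.272  -0.074 ]
```

View pics/w6b.png

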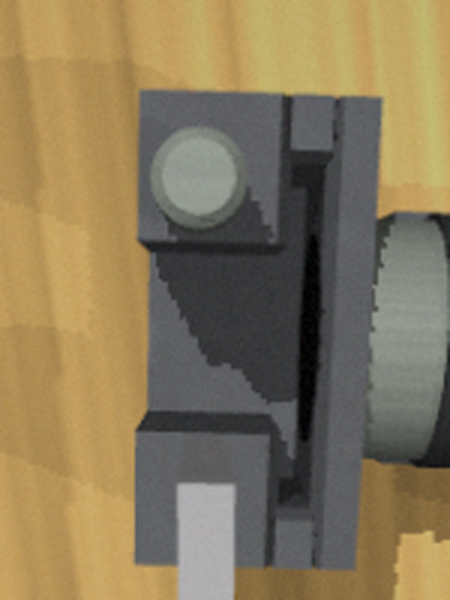

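The crop shows the pin top at about (197,176) and head corners at (140,92), (382,97), (357,570) and (135,565). The slot channel runs from roughly (313,152) to (293,518).

```bash
cat > m6.py <<'E'
from h import *
import pickle
np.set_printoptions(precision=4,suppress=True)
W=pickle.load(open("c6.pkl","rb"))
f=lambda x,y:(x/3+210-.33,y/3-.33)
P={}
for n,p,z in [("LF",(140,92),.1),("LB",(382,97),.1),("RB",(357,570),.1),("RF",(135,565),.1),("slotLf",(290,97),.1),("slotLb",(337,98),.1),("slotRf",(272,568),.1),("slotRb",(314,569),.1),("endL_top",(312,152),.1),("endR_top",(293,518),.1),("pin",(194,176),.129),("tabtip",(206,484),None)]:
    if z: P[n]=plane(W,f(*p),z)[0]; print(n,P[n])
d=lambda a,b:np.linalg.norm(P[a]-P[b])
print("W",d("LF","RF"),d("LB","RB"),"D",d("LF","LB"),d("RF","RB"))
for a,b in [("RF","LF"),("RB","LB"),("slotRf","slotLf"),("slotRb","slotLb")]:
    v=P[b]-P[a]; print(np.degrees(np.arctan2(-v[0],v[1])))
E
python3 m6.py
```

```text
LF [0.5515 0.0737 0.1   ]
LB [0.6203 0.0643 0.1   ]
RB [ 0.6008 -0.0744  0.1   ]
RF [ 0.5312 -0.0643  0.1   ]
slotLf [0.594  0.0671 0.1   ]
slotLb [0.6074 0.0654 0.1   ]
slotRf [ 0.5741 -0.0705  0.1   ]
slotRb [ 0.5873 -0.0724  0.1   ]
endL_top [0.5987 0.0514 0.1   ]
endR_top [ 0.5823 -0.0553  0.1   ]
pin [0.5639 0.0453 0.129 ]
W 0.13946106818300297 0.13999980728193356 D 0.06951132368103152 0.07039736454077049
-8.368415392203412
-8.004291479996509
-8.226409260974023
-8.303423602265717
```

```bash
python3 - <<'E'
from h import *
import pickle
W=pickle.load(open("c6.pkl","rb"))
crop(W,"pics/w6c.png",240,150,80,240,3)
im=cv2.imread("pics/w6c.png"); cv2.imwrite("pics/w6c.png",cv2.rotate(im,cv2.ROTATE_90_CLOCKWISE))
E
```

```text
(no output)
```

View pics/w6c.png

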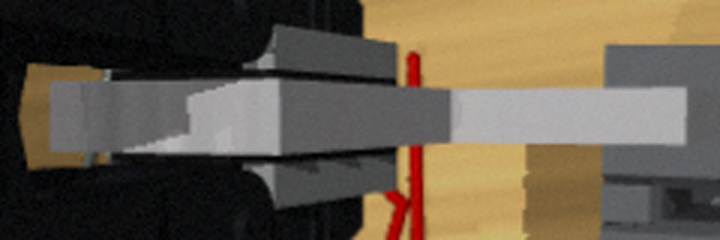

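```bash
python3 - <<'E'
from h import *
import pickle
np.set_printoptions(precision=4,suppress=True)
W=pickle.load(open("c6.pkl","rb"))
f=lambda x,y:(y/3+240-.33,(719-x)/3+150-.33)
for n,p,z in [("sh0",(686,88),.2828),("sh1",(686,144),.2828),("shr0",(451,89),.2828),("shr1",(451,144),.2828),("tab0",(280,80),.3328),("tab1",(280,154),.3328)]:
    X=plane(W,f(*p),z)[0]; d=X[:2]-[.5538,-.0623]; a=np.radians(-6.98); print(n,X,"tool-frame",d@[np.cos(a),np.sin(a)],d@[-np.sin(a),np.cos(a)])
E
```

```text
sh0 [ 0.5562 -0.0126  0.2828] tool-frame -0.003625823321546919 0.04958383792828319
sh1 [ 0.564  -0.0136  0.2828] tool-frame 0.004207267396729489 0.04959427306002391
shr0 [ 0.5519 -0.0475  0.2828] tool-frame -0.0036893657950827787 0.01445083911049889
shr1 [ 0.56   -0.0485  0.2828] tool-frame 0.0045072131988964466 0.014462902430338142
tab0 [ 0.5522 -0.0474  0.3328] tool-frame -0.0034201959631659294 0.014588190847167889
tab1 [ 0.5599 -0.0483  0.3328] tool-frame 0.004359017155358932 0.01460025755561759
```

apply_moves --targets '[[[36.6,60.3,0],[0,0,-0.021],1],[[36.6,60.3,-30],[0,0,-0.021],1],[[36.6,60.3,-75],[0,0,-0.021],1],[[36.6,60.3,-104],[0,0,-0.021],1],[[36.6,60.3,-104],[0,0,-0.021],1]]'

```text
t: 5.5
tool_pos: [0.5894, -0.0027, 0.1915]
ee_rot: [-3.133, 0.226, 0.008]
contact_force: [-0.3, -0.9, -1.2]
finger_gap: 0.0074
```

```bash
python3 - <<'E'
from rig import *
from h import *
import pickle
st()
W=read_camera("wrist"); pickle.dump(W,open("c7.pkl","wb"))
crop(W,"pics/w7.png",140,100,280,220,2.8)
S=read_camera("scene");crop(S,"pics/s7.png",270,190,110,90,7)
E
```

```text
t 5.5 p [ 0.5894 -0.0027  0.1915] x [ 0.9896 -0.1436 -0.0051] z [-0.005   0.0008 -1.    ] yaw -8.25 F [-0.258  -0.8699 -1.207 ] gap 0.007387790704400706 q [-0.0837  0.4751  1.5904  0.0005  1.0812  0.0602]
```

View pics/w7.png

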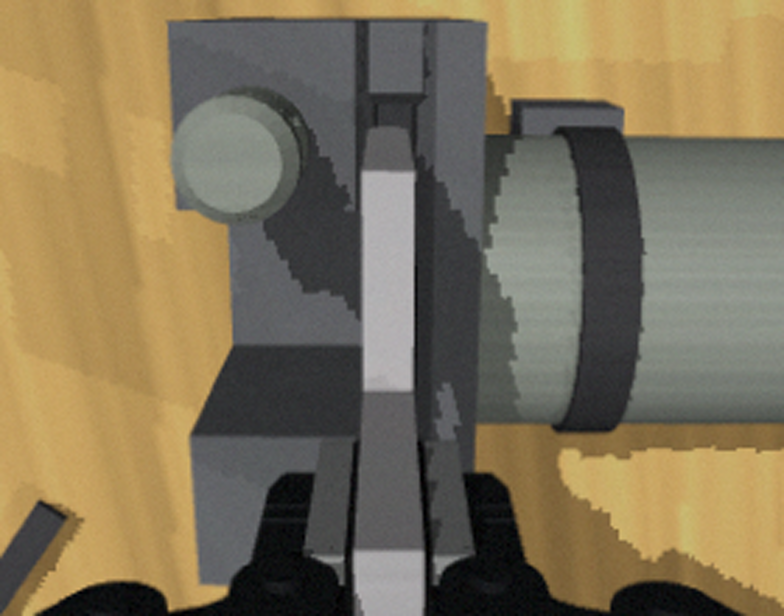

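View pics/s7.png

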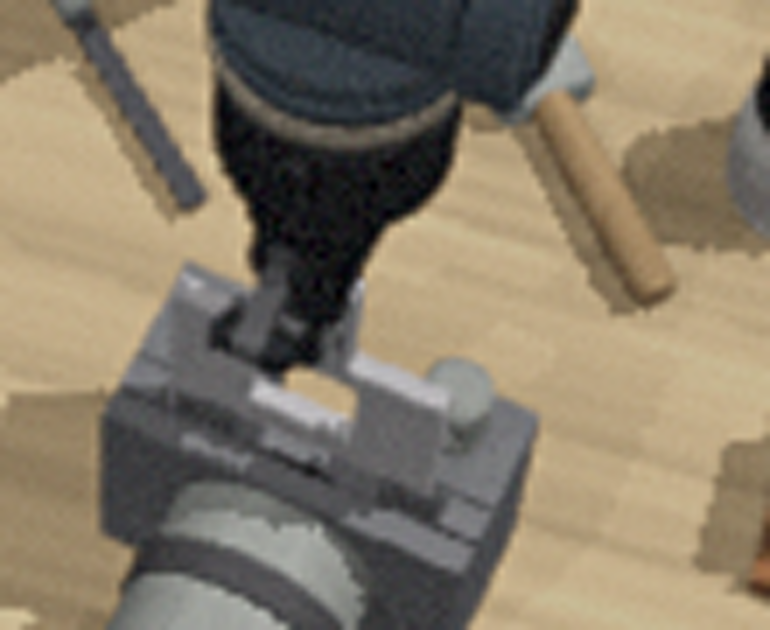

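```bash
python3 - <<'E'
from h import *
import pickle
np.set_printoptions(precision=4,suppress=True)
W=pickle.load(open("c7.pkl","rb"))
crop(W,"pics/w7b.png",225,100,100,80,8)
f=lambda x,y:(x/2.8+140-.33,y/2.8+100-.33)
a=np.radians(-8.25)
for n,p,z in [("LF",(168,21),.1),("LB",(487,23),.1),("slf",(357,22),.1),("slb",(434,23),.1),("endw",(400,95),.1),("bot",(388,127),.1062),("sh0",(363,170),.1762),("sh1",(415,170),.1762),("pin",(230,161),.129)]:
    X=plane(W,f(*p),z)[0]; d=X[:2]-[.5894,-.0027]; print(n,X,"tool-frame",d@[np.cos(a),np.sin(a)],d@[-np.sin(a),np.cos(a)])
E
```

```text
LF [0.5516 0.0744 0.1   ] tool-frame -0.04844658406864582 0.07089399315277878
LB [0.6206 0.0638 0.1   ] tool-frame 0.021289229665929183 0.07031911159835957
slf [0.5926 0.068  0.1   ] tool-frame -0.007030358821728167 0.07044453627845972
slb [0.6091 0.0654 0.1   ] tool-frame 0.009739000738099572 0.0702592503555586
endw [0.5996 0.0511 0.1   ] tool-frame 0.002396358164212289 0.05469489268677379
bot [0.5961 0.0451 0.1062] tool-frame -0.00021540962520001305 0.048316150922520555
sh0 [0.593  0.047  0.1762] tool-frame -0.0035271208879373876 0.049700300859125045
sh1 [0.6008 0.0459 0.1762] tool-frame 0.004260248158415152 0.04971678934419774
pin [0.5649 0.0455 0.129 ] tool-frame -0.031187987510370115 0.044218112184196565
```

View pics/w7b.png

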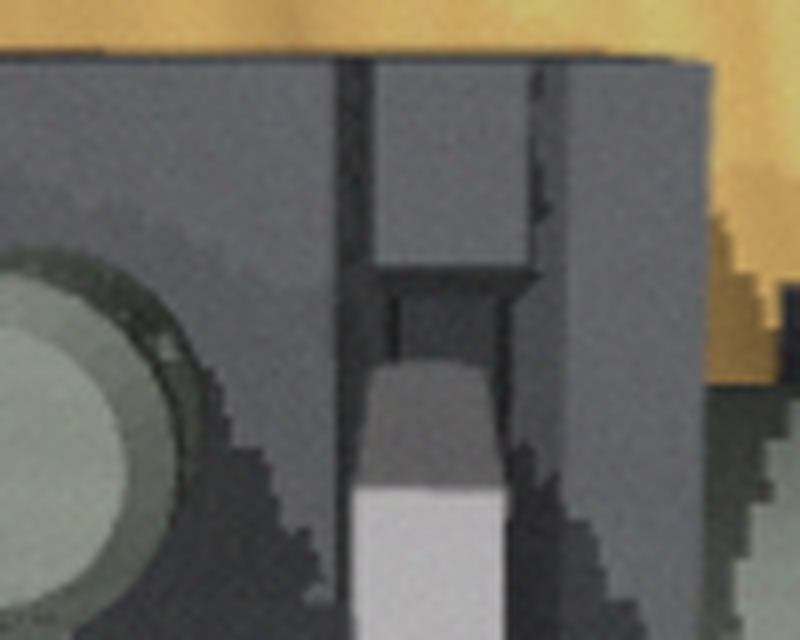

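The die sits about 1.1 mm too far forward and 0.9 mm right of the slot's axis, so I'm correcting both, plus the small tilt, before I insert it.

apply_moves --targets '[[[1.3,0.8,-1],[0,-0.005,0],1],[[1.3,0.8,-1],[0,-0.005,0],1],[[1.3,0.8,-1],[0,-0.005,0],1]]'

```text
t: 5.98
tool_pos: [0.5925, -0.002, 0.1942]
ee_rot: [-3.133, 0.226, -0.01]
contact_force: [-0.4, -0.2, -1.6]
finger_gap: 0.0076
```

```bash
python3 - <<'E'
from rig import *
from h import *
st()
E
```

```text
t 5.975 p [ 0.5925 -0.002   0.1942] x [ 0.9896 -0.1435  0.0062] z [ 0.0063  0.0003 -1.    ] yaw -8.25 F [-0.407  -0.2199 -1.5792] gap 0.007642626367464838 q [-0.0822  0.4722  1.5877  0.0009  1.0754  0.0613]
```

```bash
python3 - <<'E'
from rig import *
from h import *
st()
for i in range(3): read_camera("wrist")
st(); print(state()["joint_vel"])
E
```

```text
t 5.975 p [ 0.5925 -0.002   0.1942] x [ 0.9896 -0.1435  0.0062] z [ 0.0063  0.0003 -1.    ] yaw -8.25 F [-0.407  -0.2199 -1.5792] gap 0.007642626367464838 q [-0.0822  0.4722  1.5877  0.0009  1.0754  0.0613]
t 6.125 p [ 0.5923 -0.002   0.1938] x [ 0.9896 -0.1434  0.0056] z [ 0.0057  0.0003 -1.    ] yaw -8.25 F [ 0.0716 -0.4289 -1.8494] gap 0.006975484431996098 q [-0.0822  0.4727  1.588   0.0009  1.0753  0.0613]
[ 0.0013  0.003  -0.0002 -0.0001 -0.0019  0.0014]
```

apply_moves --targets '[[[-1.7,0,-3],[0,0.006,0],1],[[-1.7,0,-3],[0,0.006,0],1],[[-1.7,0,-3],[0,0.006,0],1],[[-1.7,0,-3],[0,0.006,0],1]]'

```text
t: 6.62
tool_pos: [0.5906, -0.002, 0.1908]
ee_rot: [-3.133, 0.226, 0.0]
contact_force: [-0.5, 0.2, -1.5]
finger_gap: 0.0072
```

```bash
python3 - <<'E'
from rig import *
from h import *
import pickle
st()
W=read_camera("wrist"); pickle.dump(W,open("c8.pkl","wb"))
crop(W,"pics/w8b.png",225,100,100,80,8)
st()
E
```

```text
t 6.625 p [ 0.5906 -0.002   0.1908] x [ 0.9897 -0.1434 -0.0002] z [-0.0002  0.0003 -1.    ] yaw -8.25 F [-0.5389  0.2312 -1.5128] gap 0.00721882842719056 q [-0.0822  0.4758  1.591   0.0003  1.075   0.0615]
t 6.675 p [ 0.5907 -0.0019  0.1908] x [ 0.9897 -0.1435 -0.0002] z [-0.0001  0.0003 -1.    ] yaw -8.25 F [-0.3398 -0.2972 -1.6335] gap 0.007354236538634136 q [-0.0822  0.4758  1.591   0.0004  1.0749  0.0616]
```

View pics/w8b.png

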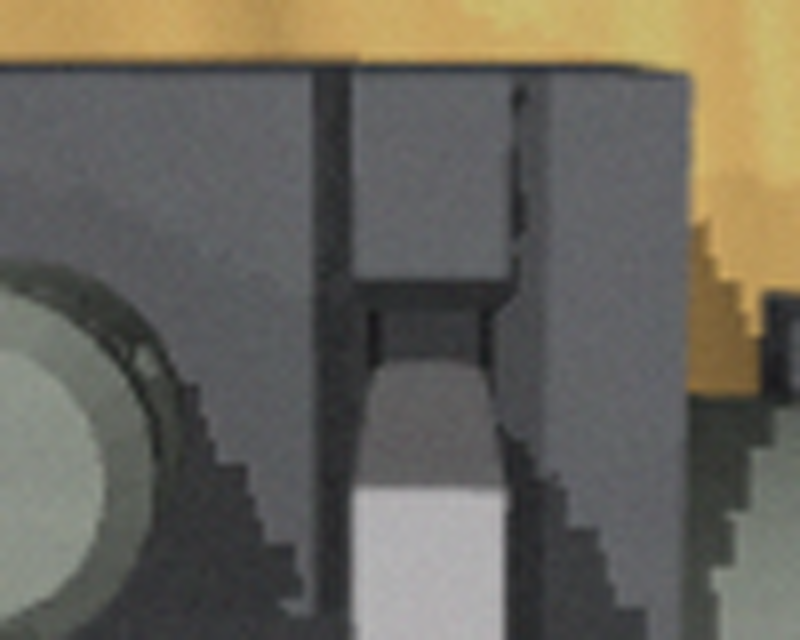

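The die bottom (x 375–490) is now centred on the slot walls (x 375–490). Inserting.

apply_moves --targets '[[[0,0,-8],[0,0,0],1],[[0,0,-14],[0,0,0],1],[[0,0,-20],[0,0,0],1],[[0,0,-26],[0,0,0],1],[[0,0,-26],[0,0,0],1]]'

```text
t: 7.3
tool_pos: [0.5904, -0.0019, 0.1642]
ee_rot: [-3.133, 0.226, 0.002]
contact_force: [-0.2, -0.1, -0.6]
finger_gap: 0.0077
```

```bash
python3 - <<'E'
from rig import *
from h import *
st()
E
```

```text
t 7.3 p [ 0.5904 -0.0019  0.1642] x [ 0.9897 -0.1435 -0.0011] z [-0.0011  0.0004 -1.    ] yaw -8.25 F [-0.1915 -0.0984 -0.5718] gap 0.007662531058789716 q [-0.0822  0.5075  1.6131  0.0004  1.0221  0.0615]
```

No side contact so far: the die is about 21 mm in with no noticeable force.

apply_moves --targets '[[[0.2,0,-12],[0,0,0],1],[[0.2,0,-26],[0,0,0],1],[[0.2,0,-38],[0,0,0],1],[[0.2,0,-46],[0,0,0],1],[[0.2,0,-48],[0,0,0],1]]'

```text
t: 7.92
tool_pos: [0.5904, -0.0019, 0.1156]
ee_rot: [-3.133, 0.226, 0.003]
contact_force: [0.4, -0.6, -1.6]
finger_gap: 0.0071
```

```bash
python3 - <<'E'
from rig import *
from h import *
st()
E
```

```text
t 7.925 p [ 0.5904 -0.0019  0.1156] x [ 0.9897 -0.1434 -0.002 ] z [-0.0019  0.0005 -1.    ] yaw -8.25 F [ 0.4161 -0.585  -1.5757] gap 0.007119732737186221 q [-0.0822  0.5722  1.6441  0.0004  0.9272  0.0615]
```

Still no bottom contact. Pressing on gently until I feel it.

apply_moves --targets '[[[0,0,-1],[0,0,0],1],[[0,0,-1.5],[0,0,0],1],[[0,0,-2],[0,0,0],1]]'

```text
t: 8.3
tool_pos: [0.5909, -0.0021, 0.1154]
ee_rot: [-3.133, 0.226, 0.001]
contact_force: [-5.0, -1.5, 15.9]
finger_gap: 0.0073
```

```bash
python3 - <<'E'
from rig import *
from h import *
st()
W=read_camera("wrist")
crop(W,"pics/w9.png",140,60,280,220,2.8)
E
```

```text
t 8.3 p [ 0.5909 -0.0021  0.1154] x [ 0.9897 -0.1435 -0.0006] z [-0.0006  0.0002 -1.    ] yaw -8.25 F [-5.0329 -1.5466 15.88  ] gap 0.007320756993703329 q [-0.0824  0.5727  1.6439  0.0002  0.9256  0.0615]
```

View pics/w9.png

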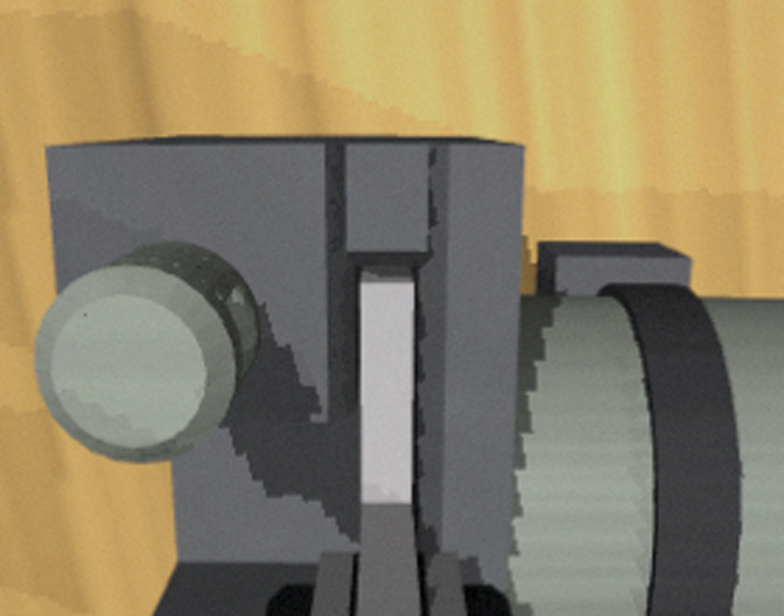

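The die bottomed at TCP z 0.1154, where 0.1153 was expected, with 16 N of reaction. I'm opening only a little because the barrel is close, then lifting.

apply_moves --targets '[[[0,0,1],[0,0,0],0.85],[[0,0,1],[0,0,0],0.8],[[0,0,1],[0,0,0],0.75],[[0,0,15],[0,0,0],0.75],[[0,0,60],[0,0,0],0.7]]'

```text
t: 8.98
tool_pos: [0.5898, -0.002, 0.1749]
ee_rot: [-3.133, 0.226, 0.007]
contact_force: [0.8, -0.7, -0.4]
finger_gap: 0.0255
```

```bash
python3 - <<'E'
from rig import *
from h import *
st()
S=read_camera("scene");crop(S,"pics/s10.png",270,190,110,90,7)
E
```

```text
t 8.975 p [ 0.5898 -0.002   0.1749] x [ 0.9896 -0.1435 -0.0046] z [-0.0045  0.0006 -1.    ] yaw -8.25 F [ 0.7702 -0.6896 -0.4432] gap 0.02551633022131727 q [-0.0824  0.4949  1.6037  0.0002  1.0475  0.0615]
```

View pics/s10.png

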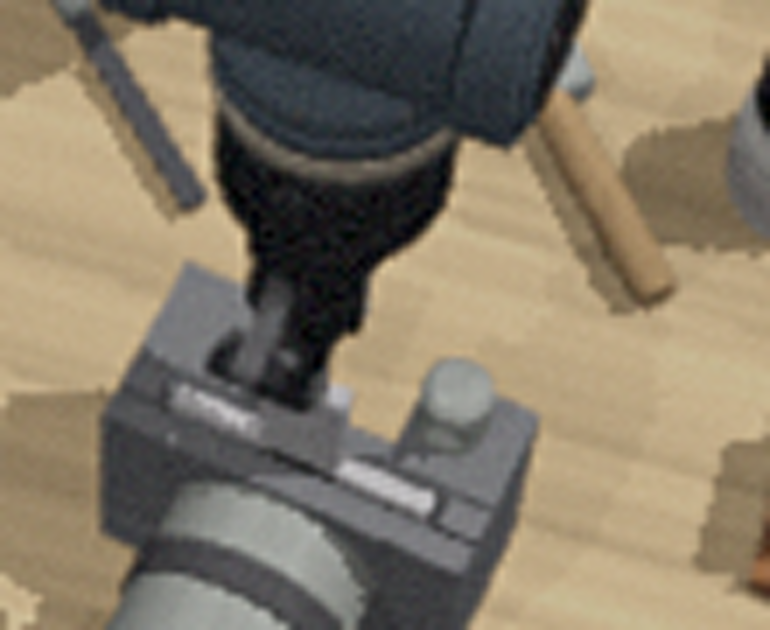

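The die's shoulders are level with the head top. Now to the clip, turning the jaws across its loop.

apply_moves --targets '[[[0,-10,45],[0,0,0.1],0.5],[[-20,-65,75],[0,0.004,0.28],0],[[-40,-120,75],[0,0.004,0.46],0],[[-60,-175,75],[0,0.004,0.64],0],[[-80,-230,75],[0,0.004,0.82],0]]'

```text
t: 9.65
tool_pos: [0.5144, -0.2287, 0.2585]
ee_rot: [-2.971, -1.018, -0.004]
contact_force: [0.6, 0.2, 0.2]
finger_gap: 0.085
```

apply_moves --targets '[[[-10,-50,0],[0,0,0.18],0],[[-20,-85,0],[0,0,0.36],0],[[-20,-85,0],[0,0,0.53],0],[[-20,-85,0],[0,0,0.53],0]]'

```text
t: 10.15
tool_pos: [0.4943, -0.314, 0.2592]
ee_rot: [-2.602, -1.758, -0.004]
contact_force: [-0.5, 0.2, 0.0]
finger_gap: 0.0858
```

```bash
python3 - <<'E'
from rig import *
from h import *
import pickle
W=read_camera("wrist"); pickle.dump(W,open("c11.pkl","wb"))
st()
crop(W,"pics/w11.png",0,0,560,420,1)
crop(W,"pics/w11b.png",200,60,180,200,3)
E
```

```text
t 10.2 p [ 0.4945 -0.3136  0.2591] x [0.3751 0.927  0.0027] z [ 0.0015  0.0023 -1.    ] yaw 67.97 F [ 0.3991 -0.0104  0.1904] gap 0.08541322378755191 q [-0.6459  0.3965  1.5339  0.0029  1.2113 -1.8332]
```

View pics/w11.png

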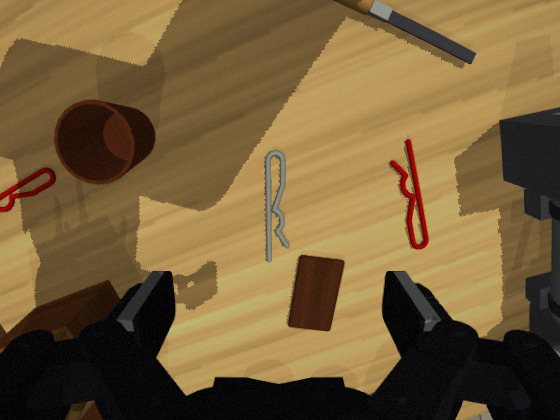

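View pics/w11b.png

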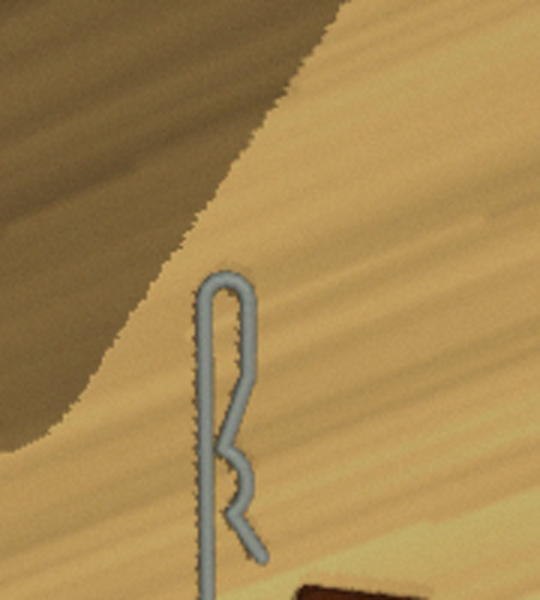

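The clip's loop is at the top of the crop: tail apex (228,270), leg axis from (205,300) to (209,595), outer wire at x≈249 for rows 300–375, free end at full-picture pixel (269,261).

```bash
python3 - <<'E'
from h import *
import pickle
np.set_printoptions(precision=4,suppress=True)
W=pickle.load(open("c11.pkl","rb"))
im=W["color"].astype(int)
# steel mask: greyish in window
win=im[140:270,255:300]; hsv=cv2.cvtColor(W["color"],cv2.COLOR_RGB2HSV)[140:270,255:300]
m=(hsv[...,1]<60)&(hsv[...,2]>60)
for r in [15,20,25,30,35,40,60,80,100,110,118,120,121,122]:
    print(r+140,np.where(m[r])[0]+255)
n,l,s,c=cv2.connectedComponentsWithStats(m.astype(np.uint8),connectivity=8);print(s)
f=lambda u,v:plane(W,(u,v),.003)[0]
E
```

```text
155 [267 268 269 270 271 272 273 274 275 276 277 278 279 280 281 282 283]
160 [266 267 268 269 270 280 281 282 283 284]
165 [266 267 268 269 270 280 281 282 283 284]
170 [266 267 268 269 270 280 281 282 283 284]
175 [266 267 268 269 270 280 281 282 283 284]
180 [266 267 268 269 270 280 281 282 283 284]
200 [266 267 268 269 270 275 276 277 278 279]
220 [266 267 268 269 270 280 281 282 283 284]
240 [267 268 269 270 281 282 283 284 285 286]
250 [267 268 269 270]
258 [267 268 269 270]
260 [267 268 269 270]
261 [268 269 270]
262 []
[[   0    0   45  130 4795]
 [  11   10   24  112 1055]]
```

```bash
python3 - <<'E'
from h import *
import pickle
np.set_printoptions(precision=4,suppress=True)
W=pickle.load(open("c11.pkl","rb"))
f=lambda u,v:plane(W,(u,v),.003)[0]
P=dict(leg0=f(268,160),leg1=f(268.7,258),end=f(269,261.7),tail=f(275.2,149.8),wl=f(268,170),wr=f(282,170))
for k in P: print(k,P[k])
u=P["leg1"]-P["leg0"]; yaw=np.arctan2(u[1],u[0]);print("yaw",np.degrees(yaw),"wire spacing",np.linalg.norm(P["wl"]-P["wr"]))
x=np.array([np.cos(yaw),np.sin(yaw),0]);y=np.array([-x[1],x[0],0])
print("len",(P["end"]-P["tail"])@x)
seat=P["end"]-.051*x; print("seat",seat,"loop",seat-.057*x+.008*y, "loop from tail/wires", P["tail"]+(.024)*x)
E
```

```text
leg0 [ 0.4784 -0.319   0.003 ]
leg1 [ 0.5862 -0.3624  0.003 ]
end [ 0.5908 -0.3639  0.003 ]
tail [ 0.471  -0.3076  0.003 ]
wl [ 0.4886 -0.3232  0.003 ]
wr [ 0.4944 -0.3089  0.003 ]
yaw -21.916749900063913 wire spacing 0.015384338358754386
len 0.1320971832578675
seat [ 0.5435 -0.3449  0.003 ] loop [ 0.4936 -0.3162  0.003 ] loop from tail/wires [ 0.4933 -0.3165  0.003 ]
```

The clip measures 132 mm long with 15.4 mm wire spacing, which fits the given sizes. The loop is at (0.4936, −0.3162) and the yaw is −21.9°. Descending.

apply_moves --targets '[[[-0.9,-2.6,-60],[0.002,0.0015,0.003],0.3],[[-0.9,-2.6,-120],[0.002,0.0015,0.003],0.6],[[-0.9,-2.6,-175],[0.002,0.0015,0.003],0.6],[[-0.9,-2.6,-210],[0.002,0.0015,0.003],0.6],[[-0.9,-2.6,-225],[0.002,0.0015,0.003],0.6]]'

```text
t: 10.82
tool_pos: [0.4933, -0.3153, 0.0327]
ee_rot: [-2.6, -1.754, -0.003]
contact_force: [-0.5, -0.2, 0.3]
finger_gap: 0.0342
```

```bash
python3 - <<'E'
from rig import *
from h import *
W=read_camera("wrist")
st()
crop(W,"pics/w12.png",140,130,280,220,2.8)
E
```

```text
t 10.875 p [ 0.4931 -0.3153  0.032 ] x [0.374  0.9274 0.0046] z [-0.0021  0.0059 -1.    ] yaw 68.04 F [-1.9495  1.494  -0.5674] gap 0.03384127349394429 q [-0.65    0.6935  1.6849  0.0048  0.7684 -1.841 ]
```

View pics/w12.png

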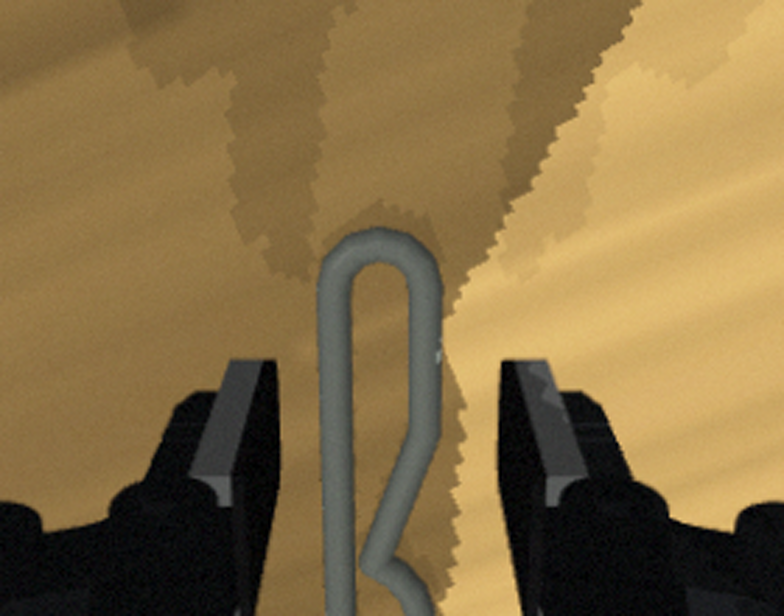

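The loop lies between the pads. Going the rest of the way down.

apply_moves --targets '[[[0.5,-0.9,-15],[-0.005,-0.002,0],0.6],[[0.5,-0.9,-20],[-0.005,-0.002,0],0.6],[[0.5,-0.9,-22],[-0.005,-0.002,0],0.6],[[0.5,-0.9,-22],[-0.005,-0.002,0],0.6]]'

```text
t: 11.38
tool_pos: [0.4938, -0.3164, 0.0105]
ee_rot: [-2.604, -1.757, -0.001]
contact_force: [-0.0, 0.3, -0.7]
finger_gap: 0.0342
```

```bash
python3 - <<'E'
from rig import *
from h import *
st()
W=read_camera("wrist")
crop(W,"pics/w13.png",140,130,280,220,2.8)
E
```

```text
t 11.375 p [ 0.4938 -0.3164  0.0105] x [0.3741 0.9274 0.0006] z [ 0.0004  0.0004 -1.    ] yaw 68.03 F [-0.0115  0.2622 -0.685 ] gap 0.03423340064607309 q [-0.6495  0.7293  1.6872  0.0009  0.7249 -1.8375]
```

View pics/w13.png

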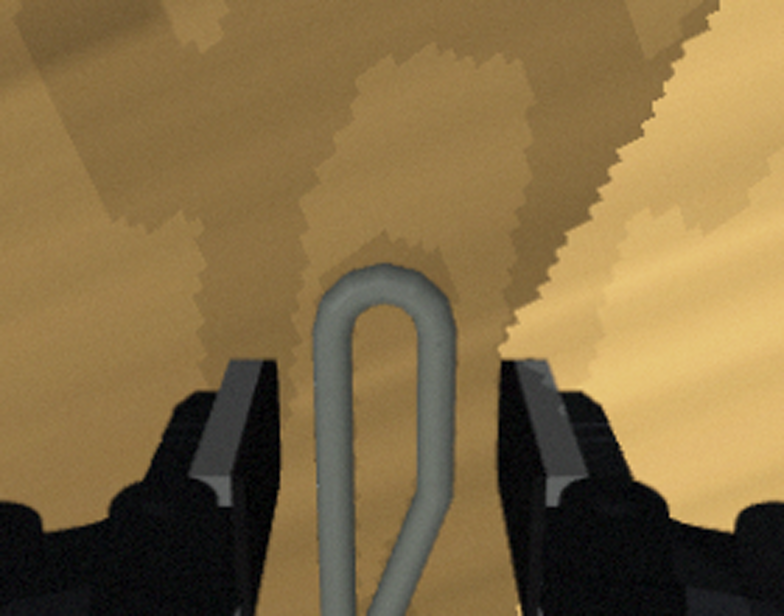

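apply_moves --targets '[[[0,0,-2.5],[0,0,0],0.66],[[0,0,-3],[0,0,0],0.7],[[0,0,-3],[0,0,0],1],[[0,0,-3],[0,0,0],1],[[0,0,-3],[0,0,0],1]]'

```text
t: 12.05
tool_pos: [0.4942, -0.3168, 0.0084]
ee_rot: [2.603, 1.757, 0.001]
contact_force: [-1.6, 1.1, 8.3]
finger_gap: 0.0201
```

```bash
python3 - <<'E'
from rig import *
from h import *
st()
W=read_camera("wrist")
crop(W,"pics/w14.png",140,130,280,220,2.8)
E
```

```text
t 12.05 p [ 0.4942 -0.3168  0.0084] x [0.3741 0.9274 0.0001] z [ 0.0015 -0.0005 -1.    ] yaw 68.03 F [-1.585   1.1066  8.2692] gap 0.020128632290198126 q [-0.6496  0.7331  1.6867  0.0007  0.7203 -1.8375]
```

View pics/w14.png

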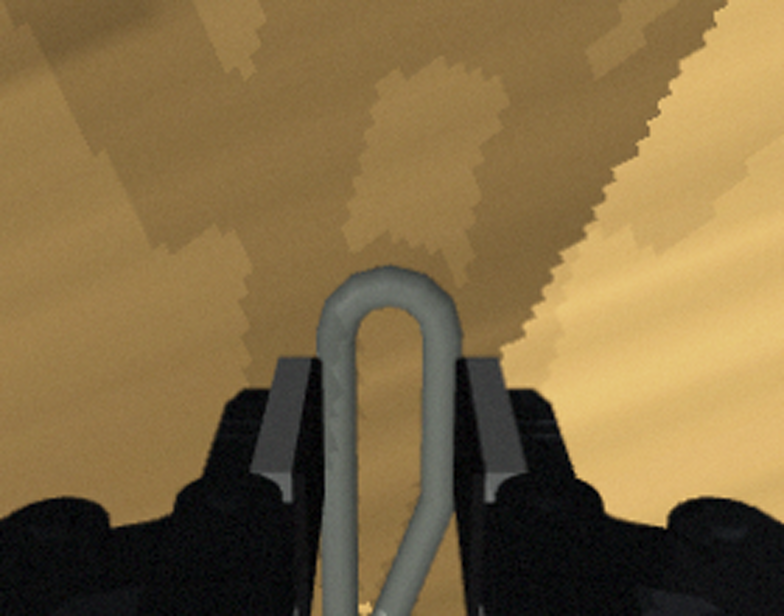

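The pads hold the loop (gap 20 mm) and the tips touch the table lightly. Lifting and checking.

apply_moves --targets '[[[0,0,3],[0,0,0],1],[[0,0,10],[0,0,0],1],[[0,0,50],[0,0,0],1],[[0,0,110],[0,0,0],1],[[0,0,160],[0,0,0],1]]'

```text
t: 12.72
tool_pos: [0.4942, -0.3168, 0.1709]
ee_rot: [2.602, 1.756, 0.002]
contact_force: [0.1, -0.4, -0.7]
finger_gap: 0.0201
```

```bash
python3 - <<'E'
from rig import *
from h import *
import pickle
st()
W=read_camera("wrist");S=read_camera("scene");T=read_camera("top");pickle.dump((W,S,T),open("c15.pkl","wb"))
crop(W,"pics/w15.png",140,130,280,220,2.8)
crop(S,"pics/s15.png",150,90,140,130,5)
crop(T,"pics/t15.png",290,120,120,130,5)
E
```

```text
t 12.725 p [ 0.4942 -0.3168  0.1709] x [ 0.3741  0.9274 -0.0001] z [ 0.0022 -0.001  -1.    ] yaw 68.03 F [ 0.0558 -0.3958 -0.7478] gap 0.0201008076182289 q [-0.6496  0.4922  1.6197  0.0006  1.0273 -1.8373]
```

View pics/w15.png

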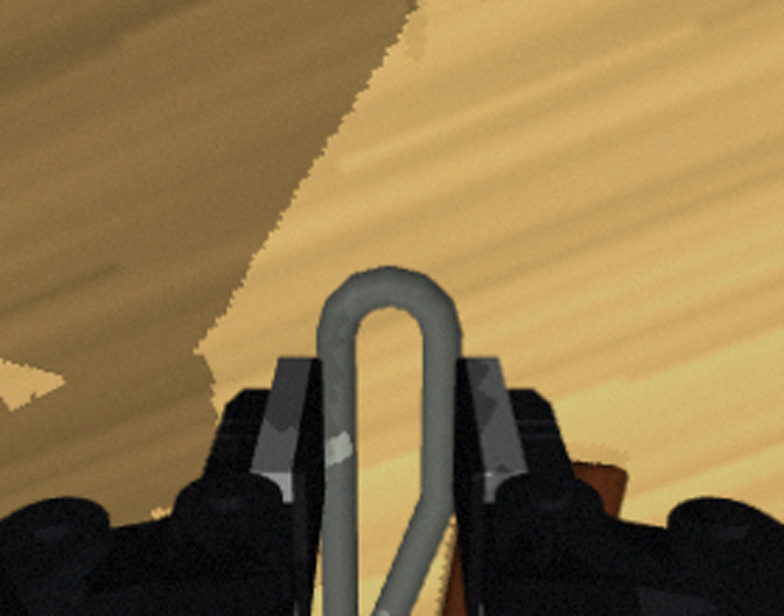

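View pics/s15.png

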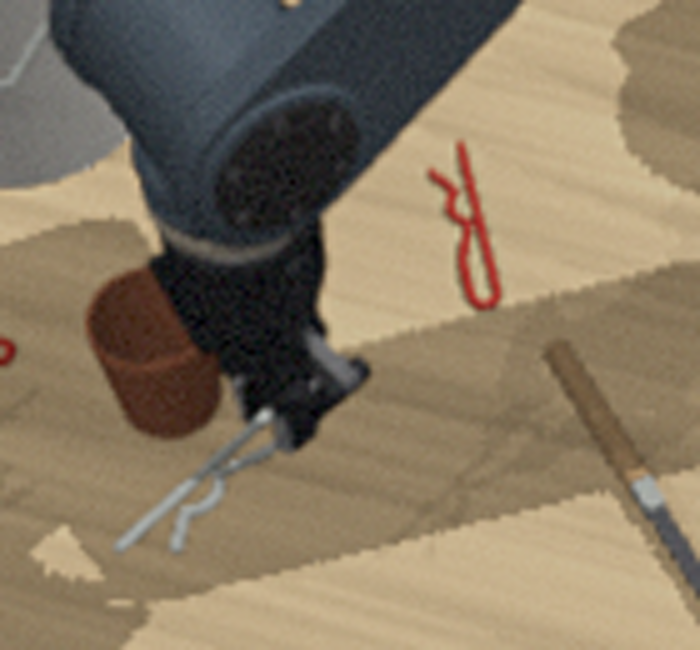

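View pics/t15.png

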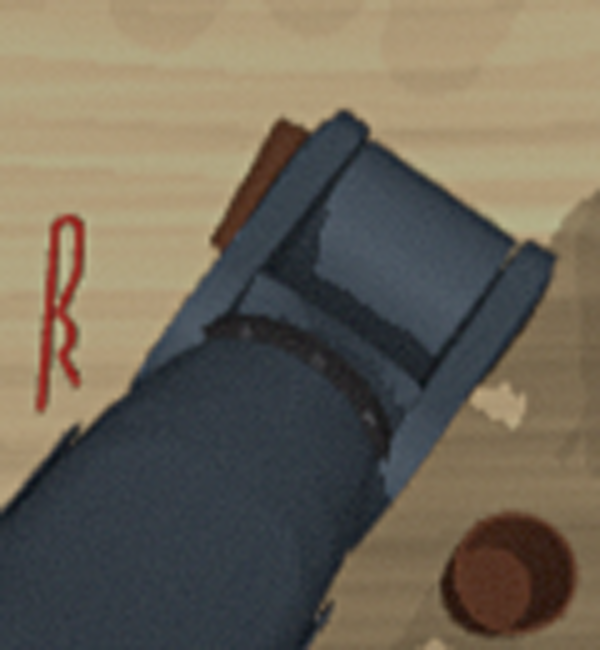

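The clip is held level at the tail loop. Carrying it to the front of the pin, high first.

apply_moves --targets '[[[-15,50,15],[0,0,0.05],1],[[-28,105,20],[0,0,0.1],1],[[-40,162,20],[0,0,0.15],1],[[-52,220,20],[0,0,0.2],1],[[-62,278,20],[0.001,0.002,0.24],1]]'

```text
t: 13.5
tool_pos: [0.4317, -0.0377, 0.1902]
ee_rot: [2.372, 2.056, 0.002]
contact_force: [0.4, 0.5, -1.2]
finger_gap: 0.0198
```

apply_moves --targets '[[[-4,55,0],[0,0,0],1],[[-4,105,-20],[0,0,0],1],[[-4,111,-40],[0,0,0],1],[[-4,111,-40],[0,0,0],1]]'

```text
t: 14.0
tool_pos: [0.4262, 0.0737, 0.1484]
ee_rot: [-2.372, -2.059, 0.004]
contact_force: [0.1, 0.1, -0.4]
finger_gap: 0.0198
```

```bash
python3 - <<'E'
from rig import *
from h import *
import pickle
for i in range(2): W=read_camera("wrist")
S=read_camera("scene");pickle.dump((W,S),open("c16.pkl","wb"))
st()
crop(W,"pics/w16.png",0,0,560,420,1)
crop(S,"pics/s16.png",280,190,110,90,7)
E
```

```text
t 14.15 p [0.4278 0.0727 0.1504] x [ 0.1427  0.9898 -0.0007] z [ 0.0021 -0.001  -1.    ] yaw 81.79 F [ 0.4637 -0.0553 -0.3222] gap 0.020028635182828124 q [ 0.0617  0.271   2.0253 -0.0015  0.8433 -1.3649]
```

View pics/w16.png

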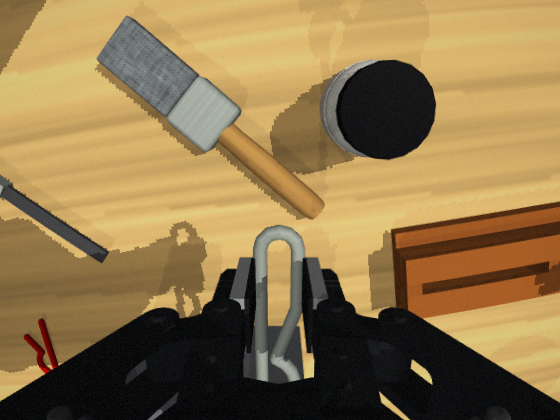

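View pics/s16.png

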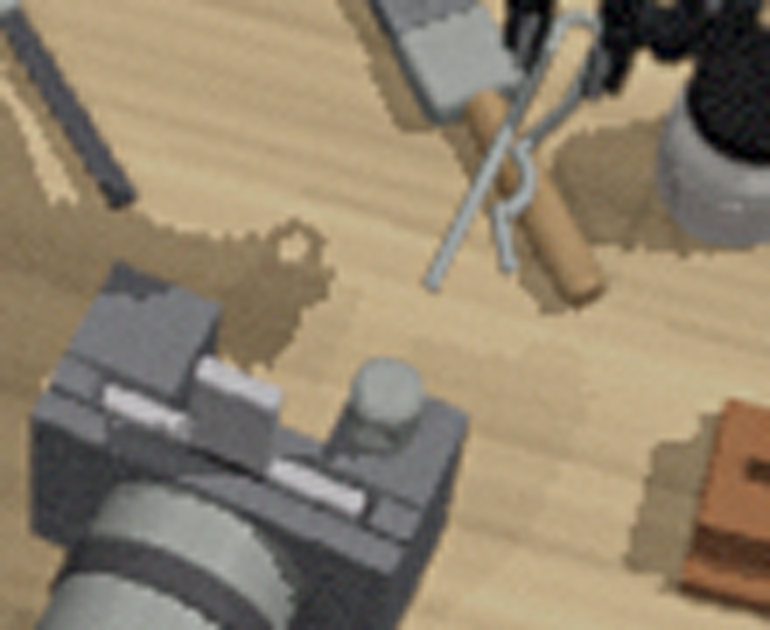

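The scene crop shows the leg tip at (433,288). I'll compare that with the prediction and do the same for the pin.

```bash
python3 - <<'E'
from rig import *
from h import *
import pickle
np.set_printoptions(precision=4,suppress=True)
W,S=pickle.load(open("c16.pkl","rb"))
T=read_camera("top"); pickle.dump((W,S,T),open("c16.pkl","wb"))
g=lambda X:(proj(S,X)[0]-[279.6,189.6])*7
print("tip pred crop",g([.5328,.0495,.145]), "seat",g([.5328-.0505,.0495+.0073,.145]), "pin top",g([.5652,.0449,.129]), "tail", g([.4278-.0248*.99, .0727+.0248*.1426,.145]))
crop(T,"pics/t16.png",180,140,120,110,6)
print("top",(proj(T,[[.5328,.0495,.145],[.5652,.0449,.129]])-[179.6,139.6])*6)
st()
E
```

```text
tip pred crop [427.6442 284.3966] seat [484.2844 171.4674] pin top [386.5526 380.3653] tail [589.9807   8.3888]
top [[264.3181 283.3221]
 [277.518  226.6129]]
t 14.2 p [0.428  0.0727 0.1506] x [ 0.143   0.9897 -0.0005] z [ 0.0026 -0.0009 -1.    ] yaw 81.78 F [-0.3379 -0.7477 -1.4701] gap 0.019735675470078925 q [ 0.0616  0.2706  2.0252 -0.0014  0.8432 -1.3648]
```

View pics/t16.png

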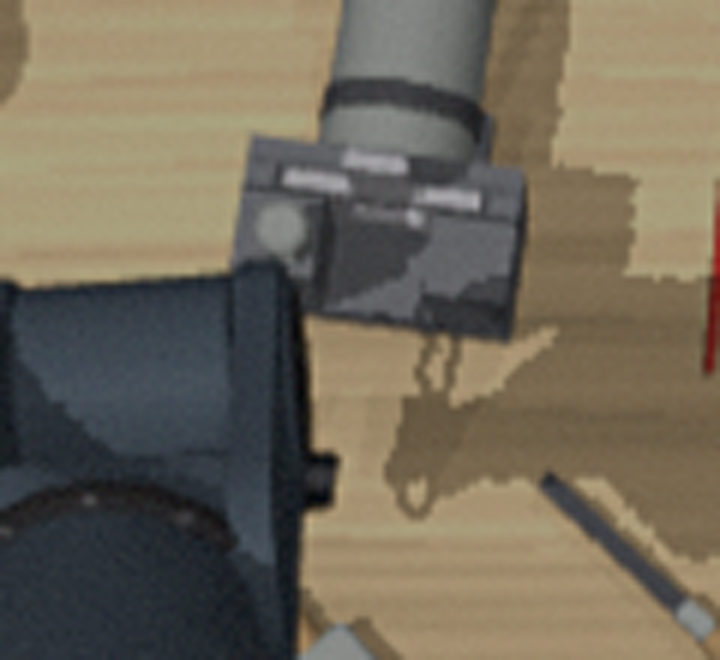

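Both the observed tip and the observed pin are about (+4,+5) crop pixels from prediction. The shared offset is camera bias, so their relative alignment is good. Lowering to the hole's height.

apply_moves --targets '[[[-0.5,0,-18],[0.001,0.002,0],1],[[-0.5,0,-33],[0.001,0.002,0],1],[[-0.5,0,-33],[0.001,0.002,0],1],[[-0.5,0,-33],[0.001,0.002,0],1]]'

```text
t: 14.7
tool_pos: [0.4279, 0.0724, 0.1183]
ee_rot: [2.375, 2.055, 0.002]
contact_force: [-0.3, -0.2, -0.5]
finger_gap: 0.0197
```

```bash
python3 - <<'E'
from rig import *
from h import *
import pickle
st()
S=read_camera("scene");W=read_camera("wrist");pickle.dump((W,S),open("c17.pkl","wb"))
st()
crop(S,"pics/s17.png",300,200,80,65,9)
crop(W,"pics/w17.png",200,200,160,180,3.3)
E
```

```text
t 14.7 p [0.4279 0.0724 0.1183] x [0.1436 0.9896 0.0004] z [ 0.0016  0.0001 -1.    ] yaw 81.74 F [-0.3495 -0.2111 -0.5262] gap 0.0197389113610475 q [ 0.0603  0.3299  2.0485  0.0001  0.7615 -1.3664]
t 14.8 p [0.4279 0.0726 0.1183] x [0.1433 0.9897 0.0004] z [ 0.0019  0.0002 -1.    ] yaw 81.76 F [-0.3629  0.9018 -0.4753] gap 0.019863018127357034 q [ 0.0606  0.3299  2.0486  0.0001  0.7612 -1.3664]
```

View pics/s17.png

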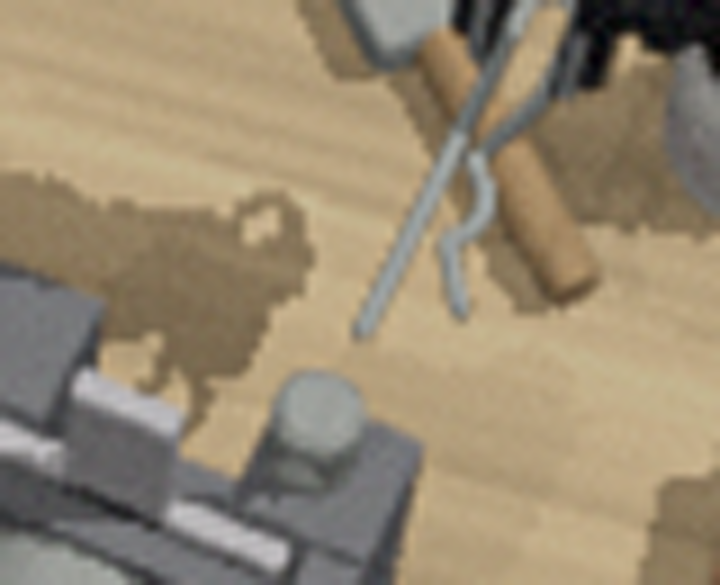

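View pics/w17.png

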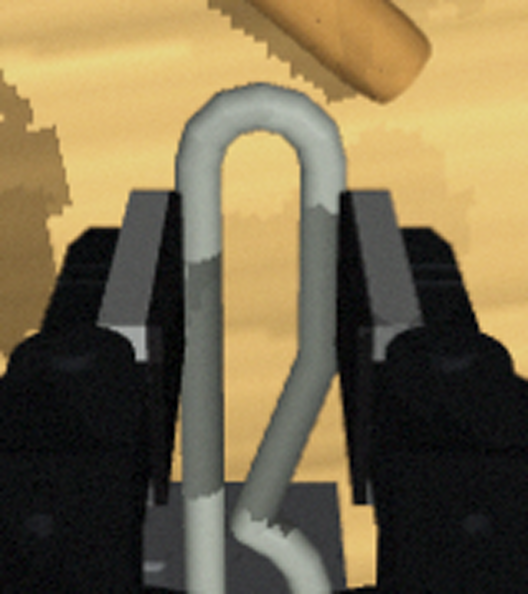

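```bash
python3 - <<'E'
from h import *
import pickle
np.set_printoptions(precision=1,suppress=True)
W,S=pickle.load(open("c17.pkl","rb"))
k=9
g=lambda X:(proj(S,X)-[300,200]+.5)*k-.5
x=np.array([.9898,-.1426,0]);y=np.array([.1426,.9898,0]);z=np.array([0,0,1])
tcp=np.array([.4279,.0725,.1183]); xt=np.array([.9897,-.1434,0]);yt=np.array([.1434,.9897,0])
seat=tcp+.0562*xt-.008*yt-.0054*z
print("tip",g(seat+.051*xt),"seat",g(seat),"flare",g(seat+.030*xt+.021*yt),"tail",g(seat-.078*xt+.008*yt))
hole=np.array([.5652,.0449,.112])
t=np.linspace(0,2*np.pi,60)[:,None]
im=cv2.imread("pics/s17.png")
for c,col in [(hole+.017*z,(0,0,255)),(hole-.012*z,(0,255,0))]:
    p=g(c+.013*(np.cos(t)*x+np.sin(t)*y)); cv2.polylines(im,[np.int32(p)],True,col,1)
h=lambda a,b,c:g(slot+a*x+b*y+c*z)[0]
slot=np.array([.5908,-.0023,.1])
pts=[h(-.05,.07,0),h(.02,.07,0),h(.02,-.07,0)]
cv2.polylines(im,[np.int32(pts)],False,(255,0,0),1)
p=g(np.array([h0 for h0 in [slot-.004*x-.015*y+.05*z,slot+.004*x-.015*y+.05*z,slot+.004*x+.015*y+.05*z,slot-.004*x+.015*y+.05*z]]));cv2.polylines(im,[np.int32(p)],True,(255,0,255),1)
p=g(np.array([seat+.051*xt,seat-.06*xt]));cv2.polylines(im,[np.int32(p)],False,(0,255,255),1)
p=g(np.array([hole-.013*x,hole-.06*x]));cv2.polylines(im,[np.int32(p)],False,(255,255,0),1)
cv2.imwrite("pics/s17o.png",im)
E
```

```text
tip [[358.5 331.6]] seat [[430.2 188.4]] flare [[457.6 301.5]] tail [[560.3 -10.7]]
```

View pics/s17o.png

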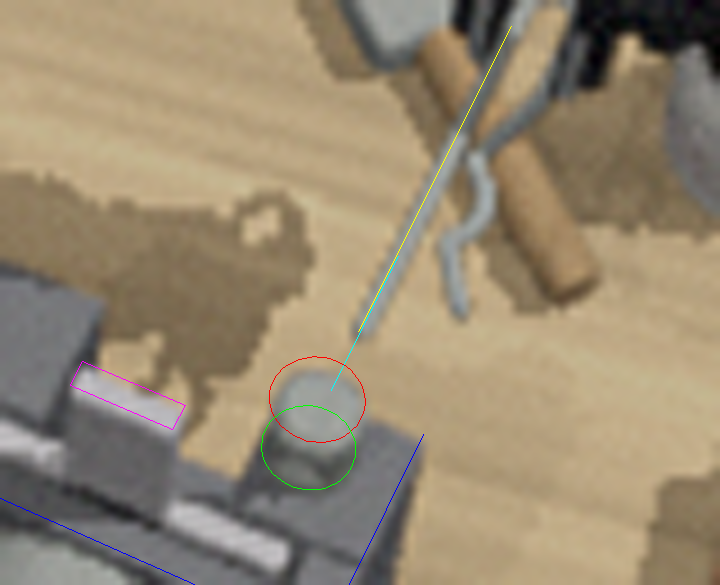

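The leg line and the pin/tab show matching offsets against the model, to within about half a millimetre. Advancing along the hole axis until the tip is just past the hole's mouth.

apply_moves --targets '[[[0,0,-0.9],[0,0.002,0],1],[[5,-0.7,-0.9],[0,0.002,0],1],[[11,-1.6,-0.9],[0,0.002,0],1],[[17,-2.4,-0.9],[0,0.002,0],1],[[17,-2.4,-0.9],[0,0.002,0],1]]'

```text
t: 15.42
tool_pos: [0.4454, 0.0701, 0.1173]
ee_rot: [-2.375, -2.056, -0.0]
contact_force: [-0.7, -0.2, -0.7]
finger_gap: 0.0197
```

```bash
python3 - <<'E'
from rig import *
from h import *
st()
S=read_camera("scene")
crop(S,"pics/s18.png",300,200,80,65,9)
st()
E
```

```text
t 15.425 p [0.4454 0.0701 0.1173] x [0.1435 0.9897 0.0002] z [ 0.0001  0.0002 -1.    ] yaw 81.75 F [-0.6773 -0.1534 -0.7002] gap 0.019721409469487146 q [ 0.0527  0.3579  2.0073  0.0002  0.7763 -1.3743]
t 15.475 p [0.445  0.0701 0.1173] x [0.1434 0.9897 0.0001] z [-0.0003  0.0001 -1.    ] yaw 81.76 F [-0.7092 -0.6591 -0.8952] gap 0.020071418888347233 q [ 0.0528  0.3576  2.008   0.0002  0.7763 -1.3743]
```

View pics/s18.png

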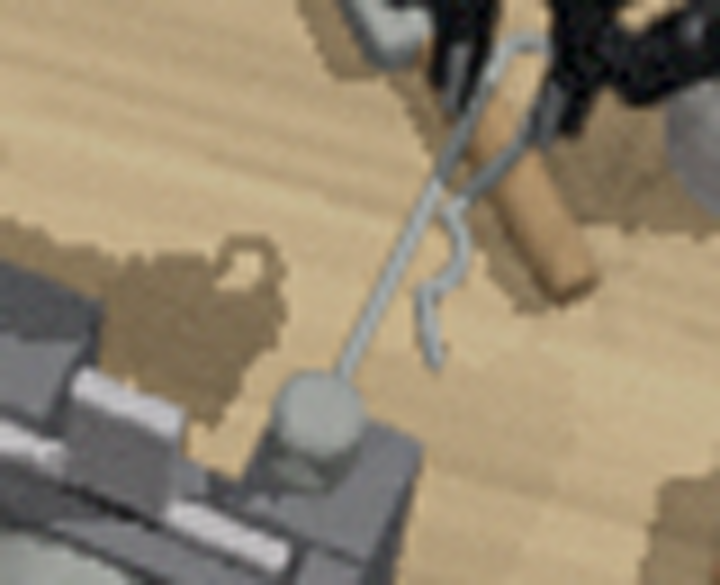

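The tip is just in front of the pin, on line. Entering slowly.

apply_moves --targets '[[[3,-0.4,0],[0,0,0],1],[[5,-0.7,0],[0,0,0],1],[[7,-1,0],[0,0,0],1],[[9,-1.3,0],[0,0,0],1]]'

```text
t: 15.98
tool_pos: [0.4541, 0.0688, 0.1173]
ee_rot: [-2.375, -2.056, 0.0]
contact_force: [-0.0, 0.2, -0.5]
finger_gap: 0.0198
```

```bash
python3 - <<'E'
from rig import *
from h import *
st()
S=read_camera("scene")
crop(S,"pics/s19.png",300,200,80,65,9)
E
```

```text
t 15.975 p [0.4541 0.0688 0.1173] x [0.1434 0.9897 0.0001] z [-0.0003  0.0002 -1.    ] yaw 81.75 F [-0.0252  0.2122 -0.5012] gap 0.019824645153847006 q [ 0.0489  0.3709  1.9865  0.0003  0.7845 -1.3782]
```

View pics/s19.png

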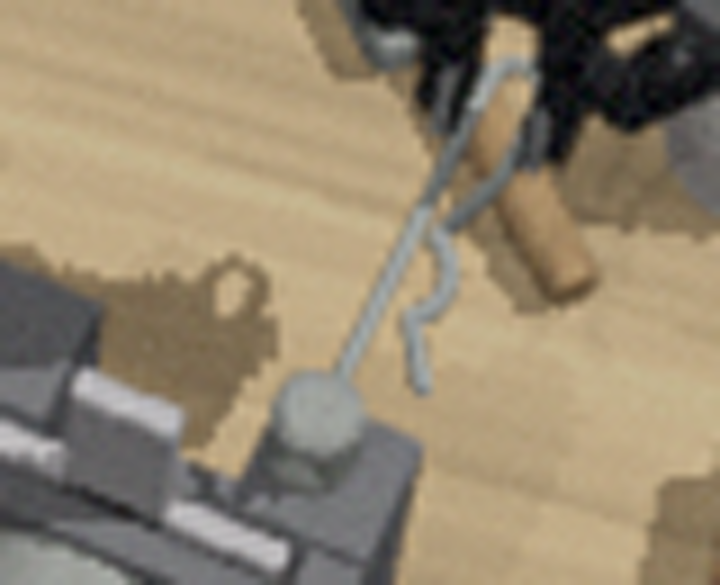

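The tip is about 6 mm inside the hole with no force. Continuing.

apply_moves --targets '[[[5,-0.7,0],[0,0,0],1],[[10,-1.4,0],[0,0,0],1],[[15,-2.2,0],[0,0,0],1],[[20,-2.9,0],[0,0,0],1],[[24,-3.5,0],[0,0,0],1]]'

```text
t: 16.65
tool_pos: [0.4787, 0.0652, 0.1173]
ee_rot: [-2.375, -2.056, -0.0]
contact_force: [-0.4, -0.1, -0.6]
finger_gap: 0.0199
```

```bash
python3 - <<'E'
from rig import *
from h import *
st()
S=read_camera("scene")
crop(S,"pics/s20.png",300,200,80,65,9)
E
```

```text
t 16.65 p [0.4787 0.0652 0.1173] x [0.1435 0.9897 0.0002] z [-0.0001  0.0002 -1.    ] yaw 81.75 F [-0.4145 -0.06   -0.6377] gap 0.01988978922289599 q [ 0.039   0.4066  1.9276  0.0003  0.8075 -1.388 ]
```

View pics/s20.png

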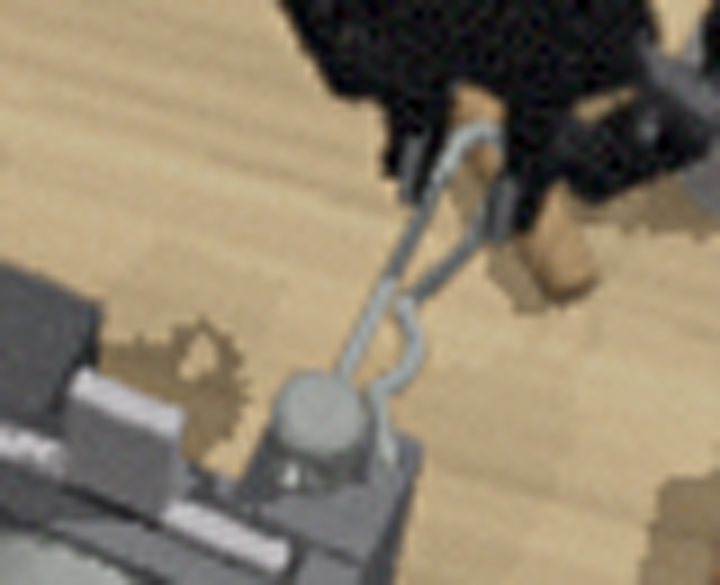

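The leg tip now shows behind the pin at (290,475), and the flare is riding up on the pin's left side. Pushing on.

apply_moves --targets '[[[5,-0.7,0],[0,0,0],1],[[10,-1.4,0],[0,0,0],1],[[14,-2,0],[0,0,0],1],[[18,-2.6,0],[0,0,0],1],[[22,-3.2,0],[0,0,0],1]]'

```text
t: 17.32
tool_pos: [0.5013, 0.0628, 0.1173]
ee_rot: [-2.374, -2.056, -0.002]
contact_force: [1.4, 7.2, -1.5]
finger_gap: 0.0199
```

```bash
python3 - <<'E'
from rig import *
from h import *
st()
S=read_camera("scene")
crop(S,"pics/s21.png",300,200,80,65,9)
E
```

```text
t 17.325 p [0.5013 0.0628 0.1173] x [0.1427 0.9898 0.0013] z [ 0.0002  0.0012 -1.    ] yaw 81.8 F [ 1.357   7.2245 -1.5476] gap 0.019857165845206325 q [ 0.0318  0.4396  1.8721  0.0017  0.8297 -1.397 ]
```

View pics/s21.png

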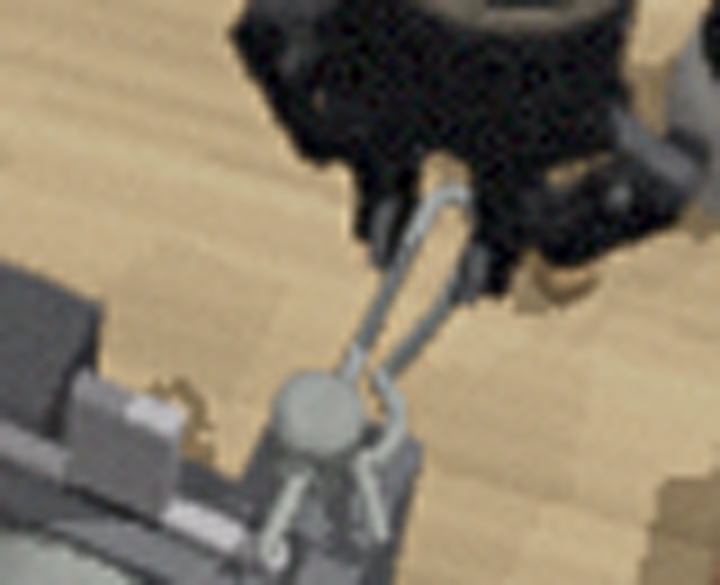

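apply_moves --targets '[[[4,-0.8,0],[0,0,0],1],[[7,-1.4,0],[0,0,0],1],[[9.5,-2,0],[0,0,0],1],[[9.5,-2,0],[0,0,0],1]]'

```text
t: 17.88
tool_pos: [0.5109, 0.0609, 0.1171]
ee_rot: [-2.373, -2.056, -0.001]
contact_force: [-4.0, 4.3, 0.6]
finger_gap: 0.0196
```

```bash
python3 - <<'E'
from rig import *
from h import *
st()
S=read_camera("scene")
crop(S,"pics/s22.png",300,200,80,65,9)
E
```

```text
t 17.875 p [0.5109 0.0609 0.1171] x [0.1427 0.9898 0.0015] z [-0.0007  0.0016 -1.    ] yaw 81.79 F [-3.9913  4.2748  0.5887] gap 0.019567779908422872 q [ 0.0273  0.454   1.8478  0.0021  0.8404 -1.4017]
```

View pics/s22.png

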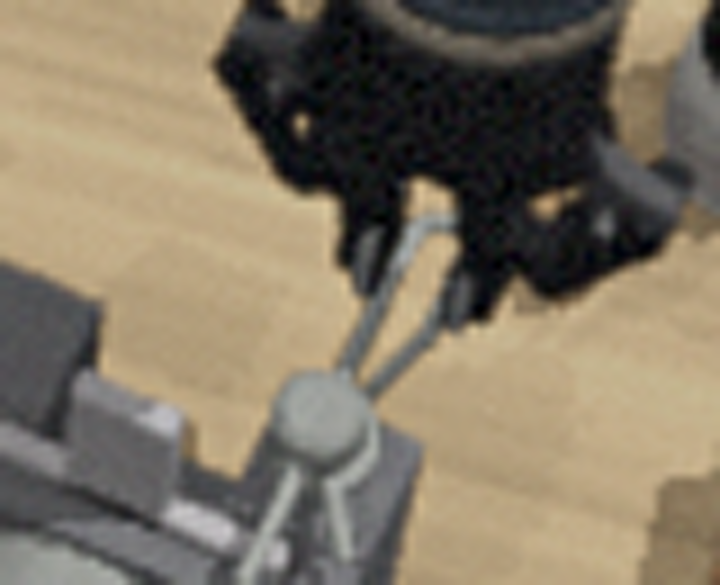

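The bow has closed around the pin. One more short push to feel the stop.

apply_moves --targets '[[[0.8,-0.2,0],[0,0,0],1],[[1.2,-0.3,0],[0,0,0],1],[[1.2,-0.3,0],[0,0,0],1]]'

```text
t: 18.3
tool_pos: [0.5109, 0.0609, 0.1169]
ee_rot: [-2.372, -2.054, 0.002]
contact_force: [-5.8, 5.0, 2.8]
finger_gap: 0.0198
```

```bash
python3 - <<'E'
from rig import *
from h import *
st()
E
```

```text
t 18.3 p [0.5109 0.0609 0.1169] x [0.1427 0.9898 0.0015] z [-0.0035  0.002  -1.    ] yaw 81.79 F [-5.8163  4.9834  2.8487] gap 0.01980424308237033 q [ 0.027   0.4556  1.8459  0.0029  0.8435 -1.4025]
```

apply_moves --targets '[[[2,-0.3,0],[0,0.003,0],1],[[3,-0.5,0],[0,0.003,0],1],[[3,-0.5,0],[0,0.003,0],1]]'

```text
t: 18.68
tool_pos: [0.5114, 0.0609, 0.1162]
ee_rot: [-2.367, -2.05, 0.012]
contact_force: [-11.5, 7.3, 5.4]
finger_gap: 0.0198
```

```bash
python3 - <<'E'
from rig import *
from h import *
st()
E
```

```text
t 18.675 p [0.5114 0.0609 0.1162] x [0.1426 0.9898 0.0009] z [-0.0129  0.0027 -0.9999] yaw 81.8 F [-11.5209   7.2525   5.4464] gap 0.019764909453106865 q [ 0.0266  0.4611  1.8389  0.0041  0.8545 -1.4039]
```

Firm stop: 11.5 N with no further travel. Now I'll relax, release and lift away.

apply_moves --targets '[[[-1.5,0.2,1],[0,-0.008,0],1],[[-1.5,0.2,1],[0,-0.012,0],0.7],[[-1.5,0.2,1],[0,-0.012,0],0.55],[[-1.5,0.2,1],[0,-0.012,0],0.5],[[-1.5,0.2,1],[0,-0.012,0],0.5]]'

```text
t: 19.3
tool_pos: [0.51, 0.061, 0.1172]
ee_rot: [-2.373, -2.055, -0.002]
contact_force: [-0.1, 0.4, -1.1]
finger_gap: 0.0424
```

apply_moves --targets '[[[0,0,15],[0,0,0],0.5],[[0,0,50],[0,0,0],0.5],[[-10,10,100],[0,0,0],0.3],[[-40,40,130],[0,0,0],0],[[-80,70,140],[0,0,0],0]]'

```text
t: 19.92
tool_pos: [0.43, 0.1317, 0.26]
ee_rot: [-2.375, -2.055, -0.007]
contact_force: [-0.2, 1.1, 0.1]
finger_gap: 0.0854
```

```bash
python3 - <<'E'
from rig import *
from h import *
import pickle
st()
S=read_camera("scene");T=read_camera("top");W=read_camera("wrist");pickle.dump((W,S,T),open("c23.pkl","wb"))
crop(S,"pics/s23.png",270,190,110,90,7)
crop(S,"pics/s23f.png",0,0,560,420,1)
crop(T,"pics/t23.png",180,120,120,110,6)
crop(W,"pics/w23.png",0,0,560,420,1)
E
```

```text
t 19.925 p [0.43   0.1317 0.26  ] x [0.1436 0.9896 0.004 ] z [ 0.0032  0.0035 -1.    ] yaw 81.75 F [-0.2367  1.0597  0.096 ] gap 0.08537493270107996 q [ 0.192   0.1402  1.8733  0.0032  1.1243 -1.2361]
```

View pics/s23.png

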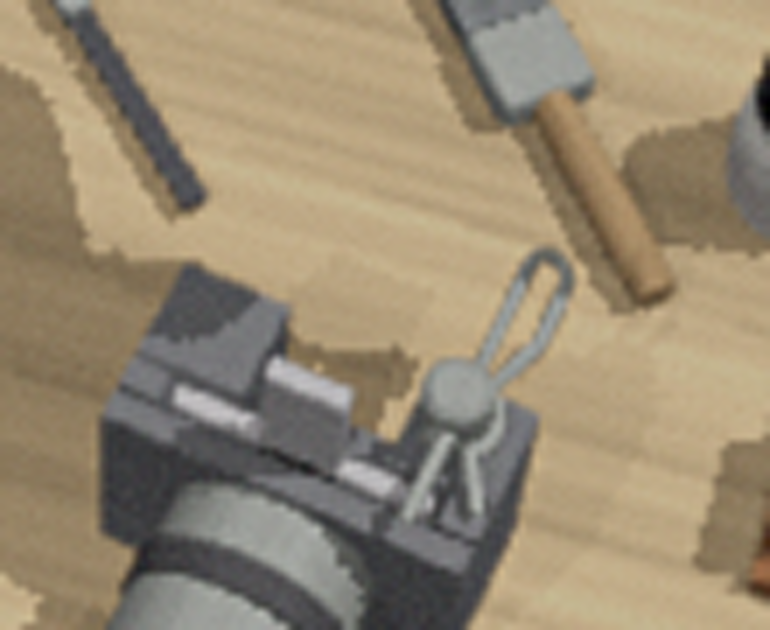

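View pics/t23.png

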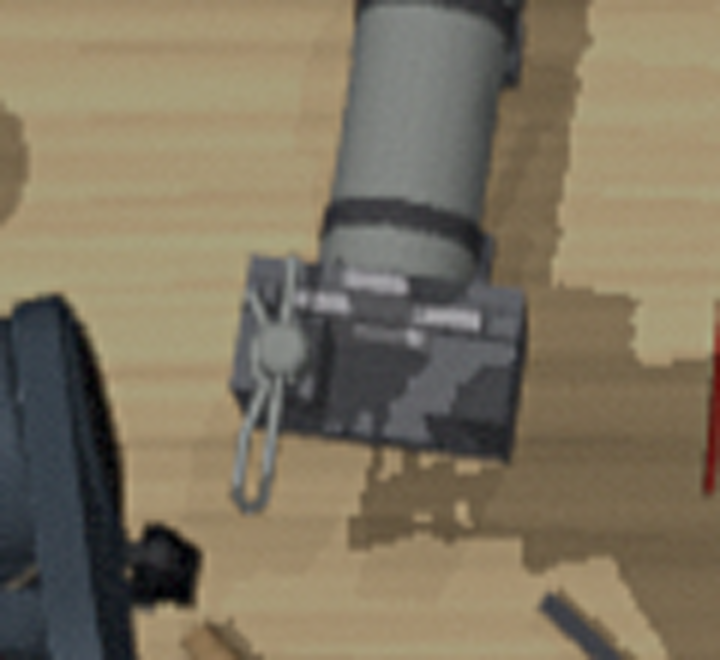

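View pics/s23f.png

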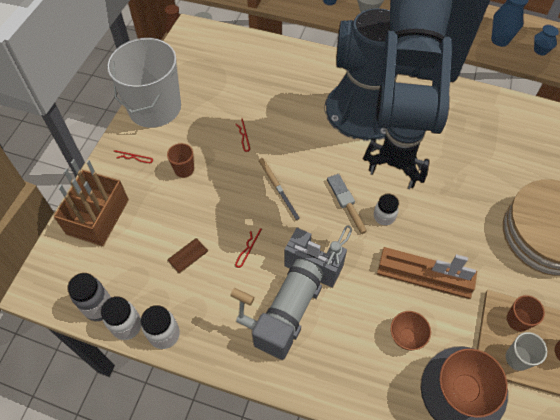

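The clip is seated with the leg through the pin and the bow round its left side. The die is home, the spare is in the rack, and nothing else has moved. Last numeric check on the seating depth, then I hand in.

```bash
python3 - <<'E'
from rig import *
from h import *
import pickle
W,S,T=pickle.load(open("c23.pkl","rb"))
np.set_printoptions(precision=4,suppress=True)
tail,e=tri(T,np.array([248,510])/6+[179.6,119.6],S,np.array([548,248])/7+[269.6,189.6])
end,e2=tri(T,np.array([291,258])/6+[179.6,119.6],S,np.array([407,517])/7+[269.6,189.6])
x=np.array([.9898,-.1426]);y=np.array([.1426,.9898]);h=np.array([.5652,.0449])
for p,e in((tail,e),(end,e2)): print(p,e,"x,y from hole",(p[:2]-h)@x,(p[:2]-h)@y)
st(); print(job_done())
E
```

```text
[0.4887 0.0613 0.1026] 0.0011804963601567372 x,y from hole -0.07810381433564305 0.005291740082477716
[0.6143 0.0409 0.1144] 0.0020090673357903836 x,y from hole 0.049210372029415056 0.0030340039194139607
t 20.075 p [0.4291 0.1319 0.2589] x [0.1405 0.9901 0.0034] z [ 0.0014  0.0032 -1.    ] yaw 81.92 F [0.5641 0.1717 1.0188] gap 0.08573167636278632 q [ 0.1929  0.1408  1.8754  0.0032  1.1233 -1.2383]
the job is handed in; nothing more can be done
None
```

The single-opening die is in the extruder's slot, locked by the R-clip, and the job was handed in at about 20 s of the 59 s allowed.

- **Die:** It touched the slot's floor within 0.1 mm of the height expected for a fully home die. The last pictures show its shoulders level with the head's top.
- **Clip:** I pushed it from the front until it stopped firmly, at about 11.5 N with no further travel. The bow is closed round the pin's left side. It measures 49 mm of leg beyond the hole's centre (51 expected) and the tail 78 mm in front (81 expected).
- **Small disagreement:** The last measurement put the tail about 9 mm below the hole's height and the leg's end 2 mm above it. I put this down to picking blurry pixels by hand, as well as some droop in the loose hole after release. I did not check it further.
- **Rest of the bench:** The other die is still in the rack and nothing else appears to have moved. The gripper was open and clear of everything.

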